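Fetch the espresso cup from behind the topping jars

TASK

The orange espresso cup is boxed in by the three topping jars on the wooden tray: first clear all three jars onto the blue mat, then put the cup in the middle of the white saucer, and then put each jar back on the very pad of the tray where it stood at the start. Set everything down upright without dropping it, leave the milk jug, the sauce bottle and the tamper where they are, and let go of everything at the end.

Things in the scene. Friction and masses are not known exactly. Their poses are not given: they have to be found in the camera images.
- jar_red: red-capped topping jar: upright cylinder 52 mm in diameter and 88 mm tall (dark brown contents seen), with a red cap 49 mm in diameter and 22 mm tall on it, 110 mm tall in all, about 0.2 kg. Origin: centre of its underside, z up. Its cap cannot come off.
- jar_green: green-capped topping jar: upright cylinder 52 mm in diameter and 88 mm tall (mid-brown contents seen), with a green cap 49 mm in diameter and 22 mm tall on it, 110 mm tall in all, about 0.2 kg. Origin: centre of its underside, z up. Its cap cannot come off.
- jar_yellow: yellow-capped topping jar: upright cylinder 52 mm in diameter and 88 mm tall (pale contents seen), with a yellow cap 49 mm in diameter and 22 mm tall on it, 110 mm tall in all, about 0.2 kg. Origin: centre of its underside, z up. Its cap cannot come off.
- cup: orange open espresso cup without handle, 60 mm tall, 60 mm in diameter at the rim, 58 mm at 12 mm up, 48 mm at the foot, wall 4 mm, about 0.15 kg. Origin: centre of its underside, z up. At the start a jar stands in front of it (towards the robot) and one on each side of it, each some 16 mm away and 50 mm taller, so a gripper cannot get down to it.
- saucer: loose white saucer, 136 mm across the rim, 12 mm tall, flat inner floor about 80 mm across and 6 mm above the counter, about 0.25 kg. Origin: centre of its underside. It lies to one side of the tray, left or right.
- mat: fixed blue mat on the counter, 300 mm (its x) by 130 mm (its y), 4 mm thick: room for the three jars in a row along x. Origin: centre of its underside. It lies on the other side of the tray from the saucer.
- tray: fixed pale wooden tray, 220 mm (its x) by 260 mm (its y), floor 5 mm above the counter, rim 13 mm above the counter and 6 mm thick. Origin: centre of its underside; x points away from the robot, y to the left. Four flat round black pads 62 mm across mark places on its floor, at (x, y) in mm: front (-35, 0), left (40, 73), right (40, -73) with one jar each, which on which differs from start to start, and back (40, 0) with the cup; things stand within 3 mm of the pads' centres.
- milk_jug: bystander: steel milk jug, 70 mm in diameter, 80 mm tall, with a small handle that reaches 56 mm from the axis, beyond the tray. Origin: centre of its underside.
- sauce_bottle: bystander: amber sauce bottle with a white nozzle, 60 mm in diameter, 150 mm tall, beyond the tray. Origin: centre of its underside.
- tamper: bystander: dark steel coffee tamper, 58 mm in diameter, 90 mm tall, beyond the tray. Origin: centre of its underside.

How it is judged:
By the outcome, as a careful person would: the job done as asked, in the order asked, and still so for the second after the job is handed in, with the robot touching nothing.
It also fails if it takes over 144 s, if anything falls off the work surface, if the arm or the gripper's body presses on something with over 40 N, if the wrist force passes 120 N, or if a joint passes its speed limit or range.

ROBOT

A 6-joint arm with a two-finger parallel gripper is mounted at the origin on the work surface. World frame = base frame: x ahead of the robot, y to its left, z up, the work surface at z = 0. Lengths are in m, angles in rad, forces in N, time in s.
With the tool pointing down it reaches from about 0.25 to 0.775 m from the base axis. Payload 4 kg.
Tool frame: the origin (TCP) lies between the finger pads; the fingertips stand 14 mm ahead of it and the grasp point (between the pads) lies 5 mm behind it (robot.nose_length is the distance from the TCP to the fingertips, in m); z points along the fingers, y is the direction in which the jaws open and shut (so a half turn about z gives the same grasp; the last joint's range is limited). The gripper opens to 94 mm and grips with 3 to 60 N. Pads are 16 mm wide; open, the fingers measure 119 mm over their backs; the gripper's body (75 mm by 177 mm) begins 78 mm behind the grasp point.
Start: joints at [1.165, 0.087, 1.371, -0, 1.684, -0.103], TCP at [0.164, 0.525, 0.22] pointing down, gripper open.
Joint ranges: [-3.1, 3.1], [-0.76, 2.03], [0.27, 2.55], [-1.08, 4.22], [0.17, 2.65], [-2.57, 2.57]. Speed limits (rad/s): [2.79, 2.79, 3.14, 3.14, 3.14, 3.14].

INTERFACE

Orientations are given as [roll, pitch, yaw] about the fixed x, y, z axes, in that order (R = Rz(yaw) Ry(pitch) Rx(roll)).
In Python, from bench import robot, eyes, finder gives the robot as it stands.
- The arm moves only by the tool play_rows, never from a script. Its argument "rows" is a list of rows, each an object with "linear": the shift along the tool's x, y, z in cm, a list of three; "spin": the turn about the tool's z in degrees. A call has 1 to 12 rows; each row shifts and turns the commanded pose from where the row before left it, along the tool's axes as they then stand; what a row does not reach is not made up. A row lasts 1/12 s, in which the tool goes at most 41.7 mm and 7.16 degrees, less where a joint would pass 70% of its speed; a pose out of reach is approached as far as the arm can. A call with a gripper value outside its range is refused whole. "claw" is the finger opening in cm, from 0 to 9.4, set as the call begins (left out, the last holds). The fingers move at their own pace and stop on an object; the grip force is fixed at half the most. Time passes only in rows, so rows that do not move let the fingers close. It gives the time, the measured TCP pose, the force and the opening at its end, in the units of the state.
- robot.get_obs(): the state, without advancing time (a new reading comes with each control period).
- eyes.snapshot(name): name is "side" or "top" or "wrist"; returns a dict with "frame" (480x640x3 uint8, red, green, blue), "fx", "fy", "cx", "cy" (pixels), "rvec" (rotation vector, rad) and "tvec" (3), from world to camera coordinates, as OpenCV has them; the wrist camera has in their place "mount" (4x4, takes a point from camera to tool coordinates, whose origin is the TCP and whose axes are the flange's). Camera axes: x right, y down, z forward; pixel columns grow to the right and rows downward; lengths in m; the calibration is good to about 2 mm. The wrist camera is an equidistant fisheye: a pixel r from the principal point sees the ray r / f radians off the axis. A picture is of the moment at which its call begins: read the wrist's pose just before it. There is no depth.
- robot.close_job(): hands the job in, once; it reports no verdict.
Trained networks look in a picture, given as the dict that the camera call returned (one of the last four; its "shot" number tells which), for a name from the list of things; names that differ only in an ending like _2 or _b are one class to them, and where a whole thing is asked for, a point or a joint stands for the part that bears it (a point fixed in the world has none). Each returns a list of dicts, best first, with "conf" (0 to 1); they miss things now and then, are a little off and sometimes report something else, mostly with a low value. They report only what shows in the picture. A call takes as long as a camera call.
- finder.silhouettes(picture, name): "pixels" (480x640 bool, what is visible of it) and "box" ([centre column, centre row, width, height] in pixels, round what is visible of it).
The state is a dict: "time": time; "joint_positions": joint angles; "qvel": joint speeds; "joint_torque": joint torques, N m; "tool_pos": TCP position; "ee_rot": TCP orientation; "wrist_force": force on the tool from outside, world axes, zero at the start; "wrist_torque": the same for the moment, N m; "width": finger opening in m.
Only numpy, scipy, OpenCV 4.12 (cv2) and the standard library are available. Lean on these libraries where they do the work, as an engineer would, in place of code of your own. Each camera call takes 0.05 s, during which the arm holds its last target. There are 200 camera calls.

## Working session

There is one attempt and no reset: what is moved stays moved. The work goes in short steps, Python scripts to look and compute and a tool call to move; the robot and the scene stay as the last step left them, time stands still between calls to the robot, and variables do not carry over. Pictures are saved under pics/ and viewed, about 12 in all and at most 16, crops included, and the job is handed in when it is done.

Besides the shell and the picture viewer there is one more tool, called after ">>>" by a JSON object that holds its "api" and its "payload", one argument or row to a line. play_rows: Moves the arm, as the interface text tells. Its arguments: {"type":"object","properties":{"rows":{"type":"array"},"claw":{"type":"number"}},"required":["rows"]}

```bash
mkdir -p pics; cat > h.py <<'E'
import numpy as np, cv2
from bench import robot, eyes, finder
def save(p,n): cv2.imwrite(f'pics/{n}.png',cv2.cvtColor(p['frame'],cv2.COLOR_RGB2BGR))
def ray(p,uv,z):
    R,_=cv2.Rodrigues(np.array(p['rvec'],float)); t=np.array(p['tvec'],float).ravel()
    d=R.T@np.array([(uv[0]-p['cx'])/p['fx'],(uv[1]-p['cy'])/p['fy'],1]); c=-R.T@t
    return c+d*(z-c[2])/d[2]
def proj(p,X):
    R,_=cv2.Rodrigues(np.array(p['rvec'],float)); q=R@np.array(X,float)+np.array(p['tvec']).ravel()
    return [p['cx']+p['fx']*q[0]/q[2],p['cy']+p['fy']*q[1]/q[2]]
E
python3 - <<'E'
from h import *
o=robot.get_obs(); print(o)
p=eyes.snapshot('top'); save(p,'top0')
R,_=cv2.Rodrigues(np.array(p['rvec'],float)); print('cam',-R.T@np.array(p['tvec']).ravel(),p['fx'],R[2])
for n,z in [('jar_red',.115),('jar_green',.115),('jar_yellow',.115),('cup',.065),('saucer',.012),('mat',.004),('tray',.013),('milk_jug',.08),('sauce_bottle',.15),('tamper',.09)]:
    for d in finder.silhouettes(p,n)[:2]:
        b=d['box']; print(n,round(d['conf'],2),np.round(b),ray(p,b[:2],z).round(3))
s=eyes.snapshot('side'); save(s,'side0')
E
```

```text
{'time': 0.0, 'joint_positions': array([ 1.16487393e+00,  8.79456342e-02,  1.37222277e+00, -3.61790843e-05,
        1.68356322e+00, -1.03143488e-01]), 'qvel': array([ 8.16411031e-04, -4.76209566e-04,  4.51487760e-04,  1.50253879e-05,
       -6.91339998e-04, -9.56309574e-04]), 'joint_torque': array([ 2.51334095e-04, -3.40185463e+01, -3.02426755e+01,  7.17392773e-02,
        3.30400304e-02, -1.64226954e-04]), 'tool_pos': array([0.16383614, 0.52450776, 0.21832522]), 'ee_rot': array([-3.13946135e+00, -1.84462438e-04,  2.83880951e+00]), 'wrist_force': array([ 0.08576718, -0.80192639, -0.04215144]), 'wrist_torque': array([ 0.01833864, -0.03099773,  0.00337836]), 'width': 0.09397893272635126}
cam [ 0.54420784 -0.01399442  1.00553073] 542.6736427729423 [ 0.08231462  0.00511196 -0.99659328]
jar_red 0.69 [386. 261.  37.  31.] [ 0.575 -0.111  0.115]
jar_green 0.79 [345. 303.  30.  34.] [ 0.507 -0.043  0.115]
jar_green 0.52 [387. 260.  39.  28.] [ 0.577 -0.113  0.115]
jar_yellow 0.63 [301. 263.  33.  31.] [0.575 0.028 0.115]
cup 0.76 [347. 258.  34.  36.] [ 0.583 -0.048  0.065]
saucer 0.59 [493. 286.  74.  71.] [ 0.53  -0.315  0.012]
mat 0.22 [415. 152.  34.  37.] [ 0.783 -0.183  0.004]
tray 0.71 [344. 283. 145. 123.] [ 0.54  -0.045  0.013]
tray 0.68 [325. 140.  28.  50.] [ 0.806 -0.014  0.013]
milk_jug 0.93 [215. 137.  42.  55.] [0.797 0.178 0.08 ]
milk_jug 0.59 [301. 260.  32.  32.] [0.58 0.03 0.08]
sauce_bottle 0.7 [322. 140.  34.  50.] [ 0.77  -0.009  0.15 ]
tamper 0.83 [416. 150.  38.  34.] [ 0.765 -0.169  0.09 ]
```

View pics/top0.png

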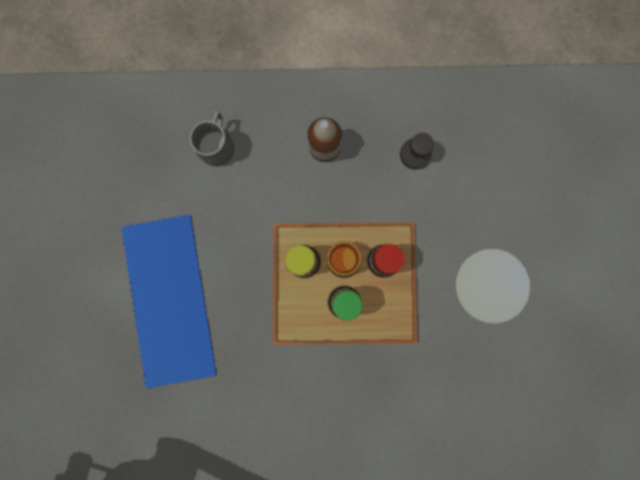

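View pics/side0.png

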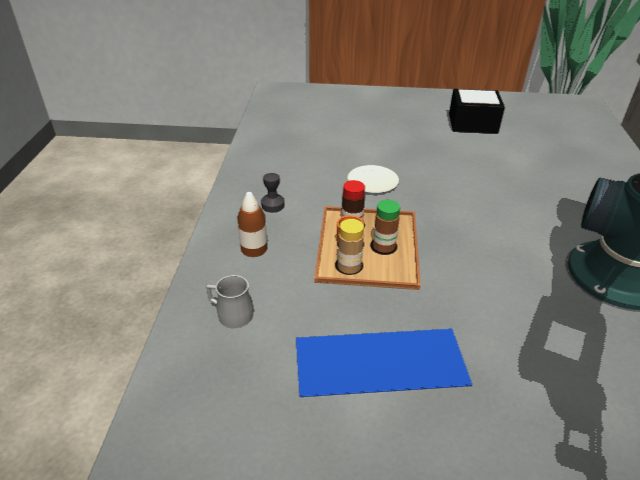

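The top view shows green at the front (347,303), yellow left (300,260), red right (390,260), cup between them at (344,259), saucer right (493,286), and mat left (170,300). The side view agrees. Next: a precise measurement by colour.

```bash
cat >> h.py <<'E'
from scipy.optimize import least_squares
def blob(m):
    m=m.astype(np.uint8); n,l,st,c=cv2.connectedComponentsWithStats(m); i=1+np.argmax(st[1:,4]); return l==i
def hullcent(m):
    c=max(cv2.findContours(m.astype(np.uint8),0,1)[0],key=cv2.contourArea); h=cv2.convexHull(c); M=cv2.moments(h); return np.array([M['m10'],M['m01']])/M['m00'],M['m00']
def cyl(p,m,z0,z1,r0,r1,g):
    c,a=hullcent(m); t=np.linspace(0,6.28,40)
    def f(x):
        P=[proj(p,[x[0]+r*np.cos(k),x[1]+r*np.sin(k),z]) for r,z in((r0,z0),(r1,z1)) for k in t]
        h=cv2.convexHull(np.array(P,np.float32)); M=cv2.moments(h); f.a=M['m00']; return np.array([M['m10'],M['m01']])/M['m00']-c
    s=least_squares(f,g,x_scale=.01,diff_step=1e-3); return s.x,a,f.a
def hsv(p): 
    h=cv2.cvtColor(p['frame'],cv2.COLOR_RGB2HSV).astype(int); return h[...,0],h[...,1],h[...,2]
def capmask(p,n):
    H,S,V=hsv(p); return blob({'green':(H>50)&(H<75)&(S>150),'yellow':(H>25)&(H<33)&(S>180),'red':((H<4)|(H>176))&(S>190)&(V>90)}[n])
def rect(p,m,z,sx,sy):
    c=max(cv2.findContours(m.astype(np.uint8),0,1)[0],key=cv2.contourArea)[:,0]
    W=np.array([ray(p,q,z)[:2] for q in c],np.float32); return cv2.minAreaRect(W)
E
python3 - <<'E'
from h import *
p=eyes.snapshot('top'); H,S,V=hsv(p)
for n,g in (('green',[.5,-.04]),('yellow',[.57,.03]),('red',[.57,-.11])):
    print(n,cyl(p,capmask(p,n),.093,.115,.0245,.0245,g))
print('mat',rect(p,blob((H>100)&(H<125)&(S>150)),.004,.3,.13))
b=(H<25)&(S>70)&(V>60); b[:200]=0; b[360:]=0; b[:,:260]=0;b[:,430:]=0
b=blob(b); r=rect(p,b,.013,.22,.26); print('tray',r)
m=(S<40)&(V>120);m=blob(m); print('saucer',cyl(p,m,.010,.012,.066,.068,[.53,-.31]))
d=finder.silhouettes(p,'cup')[0]; print('cup',cyl(p,d['pixels'],.063,.065,.03,.03,[.58,-.04]))
for n in('milk_jug','sauce_bottle','tamper'): d=finder.silhouettes(p,n)[0]; print(n,np.round(d['box']))
t=np.array(r[0])
for a in (0,):
    th=np.deg2rad(r[2]); th=(th+np.pi/4)%(np.pi/2)-np.pi/4; print('th',np.rad2deg(th))
    Rm=np.array([[np.cos(th),-np.sin(th)],[np.sin(th),np.cos(th)]])
    for k,v in dict(front=(-35,0),left=(40,73),right=(40,-73),back=(40,0)).items(): print(k,t+Rm@np.array(v)/1000)
E
```

```text
Traceback (most recent call last):
  File "h.py", line 25, in capmask
    H,S,V=hsv(p); return blob({'green':(H>50)&(H<75)&(S>150),'yellow':(H>25)&(H<33)&(S>180),'red':((H<4)|(H>176))&(S>190)&(V>90)}[n])
                         ~~~~^^^^^^^^^^^^^^^^^^^^^^^^^^^^^^^^^^^^^^^^^^^^^^^^^^^^^^^^^^^^^^^^^^^^^^^^^^^^^^^^^^^^^^^^^^^^^^^^^^^^^^^^
  File "h.py", line 13, in blob
    m=m.astype(np.uint8); n,l,st,c=cv2.connectedComponentsWithStats(m); i=1+np.argmax(st[1:,4]); return l==i
                                                                            ~~~~~~~~~^^^^^^^^^^
ValueError: attempt to get argmax of an empty sequence
```

```bash
sed -i "s/'yellow':(H>25)&(H<33)&(S>180)/'yellow':(H>26)\&(H<34)\&(S>150)/; s/((H<4)|(H>176))&(S>190)&(V>90)/((H<5)|(H>175))\&(S>150)\&(V>80)/; s/(H>50)&(H<75)&(S>150)/(H>45)\&(H<80)\&(S>110)/; s/^def blob(m):/def blob(m):\n    assert m.any()/" h.py
cat > m0.py <<'E'
from h import *
p=eyes.snapshot('top'); H,S,V=hsv(p)
for uv in ((347,304),(300,260),(390,259),(170,300),(300,320),(493,286),(400,343)): print(uv,H[uv[1],uv[0]],S[uv[1],uv[0]],V[uv[1],uv[0]])
for n,g in (('green',[.5,-.04]),('yellow',[.57,.03]),('red',[.57,-.11])):
    try: print(n,cyl(p,capmask(p,n),.093,.115,.0245,.0245,g))
    except AssertionError: print(n,'none')
print('mat',rect(p,blob((H>100)&(H<125)&(S>150)),.004,.3,.13))
b=(H<25)&(S>70)&(V>60); b[:200]=0; b[360:]=0; b[:,:260]=0;b[:,430:]=0
b=blob(b); r=rect(p,b,.013,.22,.26); print('tray',r)
m=(S<40)&(V>120);m=blob(m); print('saucer',cyl(p,m,.010,.012,.066,.068,[.53,-.31]))
d=finder.silhouettes(p,'cup')[0]; print('cup',cyl(p,d['pixels'],.063,.065,.03,.03,[.58,-.04]))
t=np.array(r[0])
th=np.deg2rad(r[2]); th=(th+np.pi/4)%(np.pi/2)-np.pi/4; print('th',np.rad2deg(th))
Rm=np.array([[np.cos(th),-np.sin(th)],[np.sin(th),np.cos(th)]])
for k,v in dict(front=(-35,0),left=(40,73),right=(40,-73),back=(40,0)).items(): print(k,t+Rm@np.array(v)/1000)
E
python3 m0.py
```

```text
(347, 304) 64 140 135
(300, 260) 32 164 154
(390, 259) 2 192 145
(170, 300) 109 176 159
(300, 320) 19 120 147
(493, 286) 65 10 155
(400, 343) 12 107 122
green (array([ 0.50431478, -0.04576346]), 652.0, 720.8877530125901)
yellow (array([0.57980959, 0.03032011]), 626.0, 707.3392908428796)
red (array([ 0.57945271, -0.11595804]), 642.5, 730.1788819052745)
mat ((0.5135928392410278, 0.2788216471672058), (0.29613929986953735, 0.12720763683319092), 9.497032165527344)
tray ((0.5404305458068848, -0.04550696909427643), (0.2607698142528534, 0.2212335616350174), 89.58989715576172)
saucer (array([ 0.53144062, -0.3145702 ]), 4373.5, 4394.214877548395)
cup (array([ 0.58220521, -0.04272519]), 866.0, 938.3537331018597)
th -0.4101028442382631
front [ 0.50543144 -0.04525645]
left [0.58095202 0.02720486]
right [ 0.57990702 -0.1187914 ]
back [ 0.58042952 -0.04579327]
```

>>> {"api": "play_rows", "payload": {
  "rows": [
    {"linear": [0,0,0],"spin": -5.8},
    {"linear": [0,0,0],"spin": -5.8},
    {"linear": [0,0,0],"spin": -5.75},
    {"linear": [-2,-3.4,0],"spin": 0},
    {"linear": [-2,-3.4,0],"spin": 0},
    {"linear": [-2,-3.4,0],"spin": 0},
    {"linear": [-2,-3.4,0],"spin": 0},
    {"linear": [-2,-3.4,0],"spin": 0},
    {"linear": [-2,-3.4,0],"spin": 0},
    {"linear": [-2,-3.4,0],"spin": 0},
    {"linear": [-2,-3.4,0],"spin": 0},
    {"linear": [-2,-3.4,0],"spin": 0}
  ],
  "claw": 9.4
}}

```text
time: 1.75
tool_pos: [0.3445, 0.2173, 0.2198]
ee_rot: [3.141, 0.001, -3.141]
wrist_force: [1.1, 0.2, 0.3]
width: 0.0939
```

>>> {"api": "play_rows", "payload": {
  "rows": [
    {"linear": [-2,-3.28,0],"spin": 0},
    {"linear": [-2,-3.28,0],"spin": 0},
    {"linear": [-2,-3.28,0],"spin": 0},
    {"linear": [-2,-3.28,0],"spin": 0},
    {"linear": [-2,-3.28,0],"spin": 0},
    {"linear": [-2,-3.28,0],"spin": 0},
    {"linear": [-2,-3.28,0],"spin": 0},
    {"linear": [-2,-3.28,0],"spin": 0},
    {"linear": [0,0,0],"spin": 0},
    {"linear": [0,0,0],"spin": 0}
  ]
}}

```text
time: 2.58
tool_pos: [0.5043, -0.0448, 0.2188]
ee_rot: [3.141, -0.002, 3.138]
wrist_force: [0.6, 1.1, -0.4]
width: 0.0944
```

```bash
python3 - <<'E'
from h import *
o=robot.get_obs();print(o['tool_pos'],o['ee_rot'])
w=eyes.snapshot('wrist'); save(w,'w1'); print({k:w[k] for k in w if k!='frame'})
E
```

```text
[ 0.50430925 -0.04483839  0.21877857] [ 3.14086428e+00 -1.52178244e-03  3.13822966e+00]
{'fx': 371.64829954431775, 'fy': 371.64829954431775, 'cx': 319.3813705167387, 'cy': 239.53894370678148, 'mount': array([[-7.62422175e-05, -9.64253522e-01, -2.64981394e-01,
         7.69787642e-02],
       [ 9.99999930e-01,  2.38995703e-05, -3.74695957e-04,
         3.16499938e-04],
       [ 3.67634838e-04, -2.64981404e-01,  9.64253452e-01,
        -1.66031299e-01],
       [ 0.00000000e+00,  0.00000000e+00,  0.00000000e+00,
         1.00000000e+00]]), 'shot': 5}
```

View pics/w1.png

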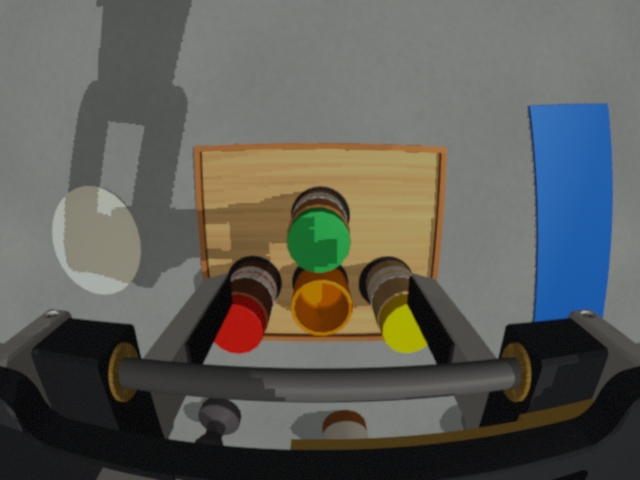

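Wrist view: green cap centred at (319,239), red (239,322), yellow (405,322), cup (321,307). This gives a second measurement.

```bash
cat >> h.py <<'E'
from scipy.spatial.transform import Rotation as Ro
_pt=proj
def proj(p,X):
    if 'mount' not in p: return _pt(p,X)
    T=np.eye(4);T[:3,:3]=Ro.from_euler('xyz',p['o']['ee_rot']).as_matrix();T[:3,3]=p['o']['tool_pos']
    q=np.linalg.inv(T@p['mount'])@np.r_[X,1]; r=np.hypot(q[0],q[1]); a=np.arctan2(r,q[2])
    return [p['cx']+p['fx']*a*q[0]/r,p['cy']+p['fy']*a*q[1]/r]
def wrist():
    o=robot.get_obs(); p=eyes.snapshot('wrist'); p['o']=o; return p
E
python3 - <<'E'
from h import *
p=wrist()
for n,g in (('green',[.5,-.04]),('yellow',[.57,.03]),('red',[.57,-.11])):
    print(n,cyl(p,capmask(p,n),.093,.115,.0245,.0245,g))
H,S,V=hsv(p)
for d in finder.silhouettes(p,'cup')[:1]: print(d['conf'],d['box'])
print(proj(p,[.581,-.0455,.065]))
d=finder.silhouettes(p,'saucer')[0]; print(d['conf'],d['box'],cyl(p,d['pixels'],.01,.012,.066,.068,[.53,-.31]))
E
```

```text
green (array([ 0.50405581, -0.04533726]), 3155.0, 3415.434573925333)
yellow (array([0.58660993, 0.02927346]), 1562.0, 2768.5585601972416)
red (array([ 0.5816326 , -0.11203983]), 2009.5, 2819.1086623689625)
0.65 [321.5, 303.0, 62.3, 65.7]
[np.float64(317.1348572536089), np.float64(306.8104291074633)]
0.64 [96.3, 239.0, 88.5, 101.6] (array([ 0.53096006, -0.31523485]), 7161.0, 7481.062554691336)
```

>>> {"api": "play_rows", "payload": {
  "rows": [
    {"linear": [0,-0.05,2.6],"spin": 0},
    {"linear": [0,0,2.6],"spin": 0},
    {"linear": [0,0,2.6],"spin": 0},
    {"linear": [0,0,2.6],"spin": 0},
    {"linear": [0,0,2.6],"spin": 0},
    {"linear": [0,0,1.2],"spin": 0},
    {"linear": [0,0,0.8],"spin": 0},
    {"linear": [0,0,0.4],"spin": 0},
    {"linear": [0,0,0],"spin": 0}
  ]
}}

```text
time: 3.53
tool_pos: [0.5042, -0.0435, 0.0658]
ee_rot: [3.142, 0.001, -3.141]
wrist_force: [1.0, -0.4, 1.1]
width: 0.0942
```

>>> {"api": "play_rows", "payload": {
  "rows": [
    {"linear": [0,0,0],"spin": 0},
    {"linear": [0,0,0],"spin": 0},
    {"linear": [0,0,0],"spin": 0},
    {"linear": [0,0,0],"spin": 0},
    {"linear": [0,0,0],"spin": 0},
    {"linear": [0,0,0],"spin": 0},
    {"linear": [0,0,0],"spin": 0},
    {"linear": [0,0,0],"spin": 0},
    {"linear": [0,0,0],"spin": 0},
    {"linear": [0,0,0],"spin": 0},
    {"linear": [0,0,0],"spin": 0},
    {"linear": [0,0,0],"spin": 0}
  ],
  "claw": 4
}}

```text
time: 4.53
tool_pos: [0.5042, -0.0444, 0.0657]
ee_rot: [-3.141, 0.001, 3.142]
wrist_force: [0.3, -2.3, 1.6]
width: 0.0514
```

>>> {"api": "play_rows", "payload": {
  "rows": [
    {"linear": [0,0,-0.4],"spin": 0},
    {"linear": [0,0,-1],"spin": 0},
    {"linear": [0,0,-2],"spin": 0},
    {"linear": [0,0,-2.5],"spin": 0},
    {"linear": [0,0,-2.5],"spin": 0},
    {"linear": [0,0,-2.5],"spin": 0},
    {"linear": [0,0,-2.5],"spin": 0},
    {"linear": [0,0,-1.5],"spin": 0},
    {"linear": [0,0,-0.5],"spin": 0},
    {"linear": [0,0,0],"spin": 0}
  ]
}}

```text
time: 5.37
tool_pos: [0.5047, -0.0436, 0.2213]
ee_rot: [3.141, 0.003, -3.141]
wrist_force: [-0.6, -0.5, -2.7]
width: 0.0516
```

>>> {"api": "play_rows", "payload": {
  "rows": [
    {"linear": [0.3,1.2,0],"spin": 0},
    {"linear": [0.8,2.8,0],"spin": 0},
    {"linear": [0.9,3.3,0],"spin": 0},
    {"linear": [0.9,3.3,0],"spin": 0},
    {"linear": [0.9,3.3,0],"spin": 0},
    {"linear": [0.9,3.3,0],"spin": 0},
    {"linear": [0.9,3.3,0],"spin": 0},
    {"linear": [0.9,3.3,0],"spin": 0},
    {"linear": [0.9,3.3,0],"spin": 0},
    {"linear": [0.7,2.4,0],"spin": 0},
    {"linear": [0.3,1.2,0],"spin": 0},
    {"linear": [0,0,0],"spin": 0}
  ]
}}

```text
time: 6.37
tool_pos: [0.4179, 0.2652, 0.2175]
ee_rot: [-3.141, -0.004, -3.137]
wrist_force: [-0.1, -0.3, -2.0]
width: 0.0515
```

>>> {"api": "play_rows", "payload": {
  "rows": [
    {"linear": [0,0,1],"spin": 0},
    {"linear": [0,0,2.5],"spin": 0},
    {"linear": [0,0,3],"spin": 0},
    {"linear": [0,0,3],"spin": 0},
    {"linear": [0,0,2.5],"spin": 0},
    {"linear": [0,0,1.5],"spin": 0},
    {"linear": [0,0,0.8],"spin": 0},
    {"linear": [0,0,0.4],"spin": 0},
    {"linear": [0,0,0.4],"spin": 0},
    {"linear": [0,0,0.2],"spin": 0},
    {"linear": [0,0,0.1],"spin": 0},
    {"linear": [0,0,0],"spin": 0}
  ]
}}

```text
time: 7.37
tool_pos: [0.4207, 0.2633, 0.0664]
ee_rot: [3.141, 0.002, 3.142]
wrist_force: [-1.0, -0.0, -2.4]
width: 0.0517
```

>>> {"api": "play_rows", "payload": {
  "rows": [
    {"linear": [0,0,0.1],"spin": 0},
    {"linear": [0,0,0],"spin": 0},
    {"linear": [0,0,0],"spin": 0}
  ]
}}

```text
time: 7.62
tool_pos: [0.4202, 0.2633, 0.0649]
ee_rot: [3.141, 0.001, -3.141]
wrist_force: [-1.4, -0.1, -1.9]
width: 0.0518
```

>>> {"api": "play_rows", "payload": {
  "rows": [
    {"linear": [0,0,0.1],"spin": 0},
    {"linear": [0,0,0],"spin": 0},
    {"linear": [0,0,0],"spin": 0}
  ]
}}

```text
time: 7.87
tool_pos: [0.4204, 0.2633, 0.0647]
ee_rot: [3.141, 0.001, -3.141]
wrist_force: [-2.1, -1.1, 5.6]
width: 0.0519
```

>>> {"api": "play_rows", "payload": {
  "rows": [
    {"linear": [0,0,0],"spin": 0},
    {"linear": [0,0,0],"spin": 0},
    {"linear": [0,0,0],"spin": 0},
    {"linear": [0,0,0],"spin": 0},
    {"linear": [0,0,0],"spin": 0},
    {"linear": [0,0,-1],"spin": 0},
    {"linear": [0,0,-2],"spin": 0},
    {"linear": [0,0,-3],"spin": 0},
    {"linear": [0,0,-3.5],"spin": 0},
    {"linear": [0,0,-3.5],"spin": 0},
    {"linear": [0,0,-2.6],"spin": 0},
    {"linear": [0,0,0],"spin": 0}
  ],
  "claw": 9.4
}}

```text
time: 8.87
tool_pos: [0.4228, 0.2645, 0.2277]
ee_rot: [3.135, 0.013, -3.142]
wrist_force: [0.7, 1.3, 0.9]
width: 0.094
```

>>> {"api": "play_rows", "payload": {
  "rows": [
    {"linear": [0,0,0],"spin": 7},
    {"linear": [0,0,0],"spin": 7},
    {"linear": [0,0,0],"spin": 7},
    {"linear": [0,0,0],"spin": 7},
    {"linear": [0,0,0],"spin": 7},
    {"linear": [0,0,0],"spin": 7},
    {"linear": [0,0,0],"spin": 7},
    {"linear": [0,0,0],"spin": 7},
    {"linear": [0,0,0],"spin": 7},
    {"linear": [0,0,0],"spin": 7},
    {"linear": [0,0,0],"spin": 7},
    {"linear": [0,0,0],"spin": 7}
  ]
}}

```text
time: 9.87
tool_pos: [0.4197, 0.2629, 0.219]
ee_rot: [-3.141, 0.0, 1.669]
wrist_force: [-0.2, -0.5, 0.6]
width: 0.094
```

>>> {"api": "play_rows", "payload": {
  "rows": [
    {"linear": [0,0,0],"spin": 6},
    {"linear": [0,0,0],"spin": 0},
    {"linear": [0,0,0],"spin": 0}
  ]
}}

```text
time: 10.12
tool_pos: [0.4198, 0.263, 0.2192]
ee_rot: [-3.141, 0.0, 1.573]
wrist_force: [0.8, -0.2, -0.2]
width: 0.0937
```

>>> {"api": "play_rows", "payload": {
  "rows": [
    {"linear": [-2.4,1.6,0],"spin": 0},
    {"linear": [-3,2.1,0],"spin": 0},
    {"linear": [-3,2.1,0],"spin": 0},
    {"linear": [-3,2.1,0],"spin": 0},
    {"linear": [-3,2.1,0],"spin": 0},
    {"linear": [-3,2.1,0],"spin": 0},
    {"linear": [-3,2.1,0],"spin": 0},
    {"linear": [-2,1.2,0],"spin": 0},
    {"linear": [-1,0.6,0],"spin": 0},
    {"linear": [0,0,0],"spin": 0},
    {"linear": [0,0,0],"spin": 0}
  ]
}}

```text
time: 11.03
tool_pos: [0.5796, 0.0295, 0.2192]
ee_rot: [-3.14, -0.001, 1.571]
wrist_force: [-0.4, 0.3, 0.9]
width: 0.0941
```

```bash
python3 - <<'E'
from h import *
p=wrist(); save(p,'w2'); print(p['o']['tool_pos'],p['o']['ee_rot'])
for n,g in (('yellow',[.57,.03]),('red',[.57,-.11])):
    print(n,cyl(p,capmask(p,n),.093,.115,.0245,.0245,g))
print('green',cyl(p,capmask(p,'green'),.092,.114,.0245,.0245,[.42,.263]))
E
```

```text
[0.57964129 0.02954283 0.21915575] [-3.14045458e+00 -1.03892483e-03  1.57143534e+00]
yellow (array([0.57918084, 0.02974126]), 3025.5, 3414.6255770844873)
red (array([ 0.5794046, -0.1405482]), 394.5, 2159.9712708811276)
green (array([0.41970951, 0.23725635]), 7.0, 2721.655844869407)
```

View pics/w2.png

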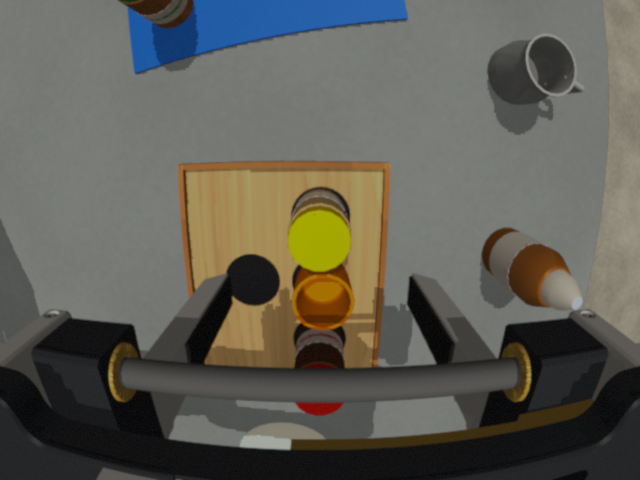

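The yellow cap (319,240) sits centred under the tool, and green stands on the mat's near end. Descending.

>>> {"api": "play_rows", "payload": {
  "rows": [
    {"linear": [0,0,2.6],"spin": 0},
    {"linear": [0,0,2.6],"spin": 0},
    {"linear": [0,0,2.6],"spin": 0},
    {"linear": [0,0,2.6],"spin": 0},
    {"linear": [0,0,2.6],"spin": 0},
    {"linear": [0,0,1.2],"spin": 0},
    {"linear": [0,0,0.8],"spin": 0},
    {"linear": [0,0,0.4],"spin": 0},
    {"linear": [0,0,0],"spin": 0}
  ]
}}

```text
time: 11.83
tool_pos: [0.5801, 0.0298, 0.0658]
ee_rot: [3.141, -0.0, 1.572]
wrist_force: [-1.1, -0.4, -0.2]
width: 0.0943
```

>>> {"api": "play_rows", "payload": {
  "rows": [
    {"linear": [0,0,0],"spin": 0},
    {"linear": [0,0,0],"spin": 0},
    {"linear": [0,0,0],"spin": 0},
    {"linear": [0,0,0],"spin": 0},
    {"linear": [0,0,0],"spin": 0},
    {"linear": [0,0,0],"spin": 0},
    {"linear": [0,0,0],"spin": 0},
    {"linear": [0,0,0],"spin": 0},
    {"linear": [0,0,0],"spin": 0},
    {"linear": [0,0,0],"spin": 0}
  ],
  "claw": 4
}}

```text
time: 12.67
tool_pos: [0.5798, 0.029, 0.0656]
ee_rot: [-3.141, 0.0, 1.571]
wrist_force: [-2.3, 0.2, 2.4]
width: 0.0519
```

>>> {"api": "play_rows", "payload": {
  "rows": [
    {"linear": [0,0,-0.4],"spin": 0},
    {"linear": [0,0,-1],"spin": 0},
    {"linear": [0,0,-2],"spin": 0},
    {"linear": [0,0,-2.5],"spin": 0},
    {"linear": [0,0,-2.5],"spin": 0},
    {"linear": [0,0,-2.5],"spin": 0},
    {"linear": [0,0,-2.5],"spin": 0},
    {"linear": [0,0,-1.5],"spin": 0},
    {"linear": [0,0,-0.5],"spin": 0},
    {"linear": [0,0,0],"spin": 0}
  ]
}}

```text
time: 13.5
tool_pos: [0.5809, 0.0291, 0.2217]
ee_rot: [3.138, 0.0, 1.571]
wrist_force: [0.6, 0.1, -2.2]
width: 0.0512
```

>>> {"api": "play_rows", "payload": {
  "rows": [
    {"linear": [1,0.1,0],"spin": 0},
    {"linear": [2.5,0.2,0],"spin": 0},
    {"linear": [3.3,0.3,0],"spin": 0},
    {"linear": [3.3,0.4,0],"spin": 0},
    {"linear": [3.3,0.4,0],"spin": 0},
    {"linear": [3.3,0.4,0],"spin": 0},
    {"linear": [3.3,0.4,0],"spin": 0},
    {"linear": [3.0,0.3,0],"spin": 0},
    {"linear": [2.2,0.2,0],"spin": 0},
    {"linear": [1,0,0],"spin": 0},
    {"linear": [0.3,0,0],"spin": 0},
    {"linear": [0,0,0],"spin": 0}
  ]
}}

```text
time: 14.5
tool_pos: [0.6063, 0.2944, 0.2177]
ee_rot: [-3.139, 0.001, 1.572]
wrist_force: [0.6, -0.5, -1.6]
width: 0.0515
```

>>> {"api": "play_rows", "payload": {
  "rows": [
    {"linear": [0,0,1],"spin": 0},
    {"linear": [0,0,2.5],"spin": 0},
    {"linear": [0,0,3],"spin": 0},
    {"linear": [0,0,3],"spin": 0},
    {"linear": [0,0,2.5],"spin": 0},
    {"linear": [0,0,1.5],"spin": 0},
    {"linear": [0,0,0.8],"spin": 0},
    {"linear": [0,0,0.4],"spin": 0},
    {"linear": [0,0,0.4],"spin": 0},
    {"linear": [0,0,0.2],"spin": 0},
    {"linear": [0,0,0.15],"spin": 0},
    {"linear": [0,0,0],"spin": 0}
  ]
}}

```text
time: 15.5
tool_pos: [0.6076, 0.2942, 0.0661]
ee_rot: [3.14, -0.001, 1.571]
wrist_force: [0.0, -0.6, -2.9]
width: 0.0518
```

>>> {"api": "play_rows", "payload": {
  "rows": [
    {"linear": [0,0,0.07],"spin": 0},
    {"linear": [0,0,0.05],"spin": 0},
    {"linear": [0,0,0],"spin": 0},
    {"linear": [0,0,0],"spin": 0}
  ]
}}

```text
time: 15.83
tool_pos: [0.6075, 0.2944, 0.0646]
ee_rot: [3.14, -0.001, 1.571]
wrist_force: [0.6, -0.7, -0.3]
width: 0.0518
```

>>> {"api": "play_rows", "payload": {
  "rows": [
    {"linear": [0,0,0.05],"spin": 0},
    {"linear": [0,0,0],"spin": 0}
  ]
}}

```text
time: 16.0
tool_pos: [0.6075, 0.2944, 0.0646]
ee_rot: [3.14, -0.001, 1.571]
wrist_force: [-0.3, 0.5, 3.4]
width: 0.0513
```

>>> {"api": "play_rows", "payload": {
  "rows": [
    {"linear": [0,0,0],"spin": 0},
    {"linear": [0,0,0],"spin": 0},
    {"linear": [0,0,0],"spin": 0},
    {"linear": [0,0,0],"spin": 0},
    {"linear": [0,0,0],"spin": 0},
    {"linear": [0,0,-1],"spin": 0},
    {"linear": [0,0,-2],"spin": 0},
    {"linear": [0,0,-3],"spin": 0},
    {"linear": [0,0,-3.5],"spin": 0},
    {"linear": [0,0,-3.5],"spin": 0},
    {"linear": [0,0,-2],"spin": 0},
    {"linear": [0,0,-0.6],"spin": 0}
  ],
  "claw": 9.4
}}

```text
time: 17.0
tool_pos: [0.6088, 0.2948, 0.2265]
ee_rot: [3.131, -0.004, 1.571]
wrist_force: [0.0, -0.6, 1.2]
width: 0.0944
```

>>> {"api": "play_rows", "payload": {
  "rows": [
    {"linear": [-2,-0.15,0],"spin": 0},
    {"linear": [-4,-0.25,0],"spin": 0},
    {"linear": [-4,-0.25,0],"spin": 0},
    {"linear": [-4,-0.25,0],"spin": 0},
    {"linear": [-4,-0.25,0],"spin": 0},
    {"linear": [-4,-0.25,0],"spin": 0},
    {"linear": [-4,-0.25,0],"spin": 0},
    {"linear": [-4,-0.25,0],"spin": 0},
    {"linear": [-4,-0.25,0],"spin": 0},
    {"linear": [-4,-0.3,0],"spin": 0},
    {"linear": [-2,-0.2,0],"spin": 0},
    {"linear": [-1,-0.1,0],"spin": 0}
  ]
}}

```text
time: 18.0
tool_pos: [0.5784, -0.1191, 0.2178]
ee_rot: [-3.139, -0.0, 1.567]
wrist_force: [0.2, -1.0, -0.8]
width: 0.0941
```

>>> {"api": "play_rows", "payload": {
  "rows": [
    {"linear": [0,0,0],"spin": 0},
    {"linear": [0,0,0],"spin": 0}
  ]
}}

```text
time: 18.17
tool_pos: [0.5793, -0.1152, 0.2185]
ee_rot: [-3.141, -0.001, 1.571]
wrist_force: [-0.1, 0.3, -0.8]
width: 0.0941
```

```bash
python3 - <<'E'
from h import *
p=wrist(); print(p['o']['tool_pos'],p['o']['ee_rot'])
print('red',cyl(p,capmask(p,'red'),.093,.115,.0245,.0245,[.57,-.11]))
E
```

```text
[ 0.57934805 -0.11523184  0.21853212] [-3.14050531e+00 -1.45465508e-03  1.57065556e+00]
red (array([ 0.57935108, -0.11611678]), 3163.0, 3424.0986211975105)
```

>>> {"api": "play_rows", "payload": {
  "rows": [
    {"linear": [-0.05,0,2.6],"spin": 0},
    {"linear": [0,0,2.6],"spin": 0},
    {"linear": [0,0,2.6],"spin": 0},
    {"linear": [0,0,2.6],"spin": 0},
    {"linear": [0,0,2.6],"spin": 0},
    {"linear": [0,0,1.2],"spin": 0},
    {"linear": [0,0,0.8],"spin": 0},
    {"linear": [0,0,0.4],"spin": 0},
    {"linear": [0,0,0],"spin": 0}
  ]
}}

```text
time: 18.97
tool_pos: [0.5799, -0.1157, 0.0654]
ee_rot: [3.141, -0.0, 1.572]
wrist_force: [-0.1, -0.7, -0.1]
width: 0.0939
```

>>> {"api": "play_rows", "payload": {
  "rows": [
    {"linear": [0,0,0],"spin": 0},
    {"linear": [0,0,0],"spin": 0},
    {"linear": [0,0,0],"spin": 0},
    {"linear": [0,0,0],"spin": 0},
    {"linear": [0,0,0],"spin": 0},
    {"linear": [0,0,0],"spin": 0},
    {"linear": [0,0,0],"spin": 0},
    {"linear": [0,0,0],"spin": 0},
    {"linear": [0,0,0],"spin": 0},
    {"linear": [0,0,0],"spin": 0}
  ],
  "claw": 4
}}

```text
time: 19.8
tool_pos: [0.5795, -0.1165, 0.0654]
ee_rot: [-3.142, 0.0, 1.571]
wrist_force: [-0.8, -0.1, 0.5]
width: 0.0517
```

>>> {"api": "play_rows", "payload": {
  "rows": [
    {"linear": [0,0,-0.4],"spin": 0},
    {"linear": [0,0,-1],"spin": 0},
    {"linear": [0,0,-2],"spin": 0},
    {"linear": [0,0,-2.5],"spin": 0},
    {"linear": [0,0,-2.5],"spin": 0},
    {"linear": [0,0,-2.5],"spin": 0},
    {"linear": [0,0,-2.5],"spin": 0},
    {"linear": [0,0,-1.5],"spin": 0},
    {"linear": [0,0,-0.5],"spin": 0},
    {"linear": [0,0,0],"spin": 0}
  ]
}}

```text
time: 20.63
tool_pos: [0.5803, -0.1166, 0.2214]
ee_rot: [3.138, 0.001, 1.571]
wrist_force: [0.1, 0.4, -2.5]
width: 0.0517
```

>>> {"api": "play_rows", "payload": {
  "rows": [
    {"linear": [1.2,-0.2,0],"spin": 0},
    {"linear": [3,-0.5,0],"spin": 0},
    {"linear": [3.8,-0.6,0],"spin": 0},
    {"linear": [4,-0.7,0],"spin": 0},
    {"linear": [4,-0.7,0],"spin": 0},
    {"linear": [4,-0.7,0],"spin": 0},
    {"linear": [4,-0.7,0],"spin": 0},
    {"linear": [4,-0.7,0],"spin": 0},
    {"linear": [4,-0.7,0],"spin": 0},
    {"linear": [3.5,-0.6,0],"spin": 0},
    {"linear": [2.5,-0.3,0],"spin": 0},
    {"linear": [1.2,-0.1,0],"spin": 0}
  ]
}}

```text
time: 21.63
tool_pos: [0.5117, 0.2793, 0.2167]
ee_rot: [-3.137, 0.0, 1.575]
wrist_force: [-0.4, 0.6, -2.7]
width: 0.0513
```

>>> {"api": "play_rows", "payload": {
  "rows": [
    {"linear": [0.3,0,0],"spin": 0},
    {"linear": [0,0,0],"spin": 0},
    {"linear": [0,0,0],"spin": 0}
  ]
}}

```text
time: 21.88
tool_pos: [0.5145, 0.2773, 0.2184]
ee_rot: [-3.14, 0.002, 1.57]
wrist_force: [0.3, -0.4, -3.3]
width: 0.0515
```

>>> {"api": "play_rows", "payload": {
  "rows": [
    {"linear": [0,0,1],"spin": 0},
    {"linear": [0,0,2.5],"spin": 0},
    {"linear": [0,0,3],"spin": 0},
    {"linear": [0,0,3],"spin": 0},
    {"linear": [0,0,2.5],"spin": 0},
    {"linear": [0,0,1.5],"spin": 0},
    {"linear": [0,0,0.8],"spin": 0},
    {"linear": [0,0,0.4],"spin": 0},
    {"linear": [0,0,0.4],"spin": 0},
    {"linear": [0,0,0.2],"spin": 0},
    {"linear": [0,0,0.15],"spin": 0},
    {"linear": [0,0,0],"spin": 0}
  ]
}}

```text
time: 22.88
tool_pos: [0.5151, 0.2788, 0.0657]
ee_rot: [3.14, -0.001, 1.571]
wrist_force: [0.2, 0.6, -2.3]
width: 0.0517
```

>>> {"api": "play_rows", "payload": {
  "rows": [
    {"linear": [0,0,0.07],"spin": 0},
    {"linear": [0,0,0.05],"spin": 0},
    {"linear": [0,0,0],"spin": 0},
    {"linear": [0,0,0],"spin": 0}
  ]
}}

```text
time: 23.22
tool_pos: [0.515, 0.2789, 0.0644]
ee_rot: [3.14, -0.001, 1.571]
wrist_force: [-0.9, -0.9, 0.3]
width: 0.0514
```

>>> {"api": "play_rows", "payload": {
  "rows": [
    {"linear": [0,0,0.05],"spin": 0},
    {"linear": [0,0,0],"spin": 0}
  ]
}}

```text
time: 23.38
tool_pos: [0.515, 0.2789, 0.0644]
ee_rot: [3.14, -0.001, 1.571]
wrist_force: [-1.3, -0.7, 4.3]
width: 0.0513
```

>>> {"api": "play_rows", "payload": {
  "rows": [
    {"linear": [0,0,0],"spin": 0},
    {"linear": [0,0,0],"spin": 0},
    {"linear": [0,0,0],"spin": 0},
    {"linear": [0,0,0],"spin": 0},
    {"linear": [0,0,0],"spin": 0},
    {"linear": [0,0,-1],"spin": 0},
    {"linear": [0,0,-2],"spin": 0},
    {"linear": [0,0,-3],"spin": 0},
    {"linear": [0,0,-3.5],"spin": 0},
    {"linear": [0,0,-3.5],"spin": 0},
    {"linear": [0,0,-2],"spin": 0},
    {"linear": [0,0,-0.6],"spin": 0}
  ],
  "claw": 7
}}

```text
time: 24.38
tool_pos: [0.5164, 0.2794, 0.2256]
ee_rot: [3.132, -0.004, 1.571]
wrist_force: [0.4, 0.3, 1.3]
width: 0.07
```

>>> {"api": "play_rows", "payload": {
  "rows": [
    {"linear": [-2,0.4,0],"spin": 0},
    {"linear": [-3.6,0.8,0],"spin": 0},
    {"linear": [-3.6,0.8,0],"spin": 0},
    {"linear": [-3.6,0.8,0],"spin": 0},
    {"linear": [-3.6,0.8,0],"spin": 0},
    {"linear": [-3.6,0.8,0],"spin": 0},
    {"linear": [-3.6,0.8,0],"spin": 0},
    {"linear": [-3.6,0.8,0],"spin": 0},
    {"linear": [-3,0.4,0],"spin": 0},
    {"linear": [-1.7,0.2,0],"spin": 0},
    {"linear": [0,0,0],"spin": 0},
    {"linear": [0,0,0],"spin": 0}
  ],
  "claw": 9.4
}}

```text
time: 25.38
tool_pos: [0.58, -0.041, 0.2177]
ee_rot: [-3.139, -0.001, 1.569]
wrist_force: [0.2, -0.5, 0.6]
width: 0.0942
```

```bash
python3 - <<'E'
from h import *
p=wrist(); save(p,'w3'); print(p['o']['tool_pos'],p['o']['ee_rot'])
d=finder.silhouettes(p,'cup')
for k in d[:2]: print(k['conf'],k['box'])
print(cyl(p,d[0]['pixels'],.005,.065,.024,.03,[.58,-.04]), proj(p,[.58,-.0455,.065]))
t=eyes.snapshot('top'); save(t,'top1')
for n,g in (('green',[.42,.263]),('yellow',[.607,.294]),('red',[.514,.279])):
    print(n,cyl(t,capmask(t,n),.092,.114,.0245,.0245,g))
E
```

```text
[ 0.58002237 -0.04096131  0.21774107] [-3.13924279e+00 -1.14111038e-03  1.56885270e+00]
0.93 [324.8, 227.1, 65.1, 71.2]
(array([ 0.58259203, -0.04102819]), 3700.0, 3565.286956225289) [np.float64(319.67161603827935), np.float64(233.43129136570934)]
green (array([0.42006072, 0.263287  ]), 705.0, 843.6581591800787)
yellow (array([0.60816051, 0.29674747]), 544.5, 806.369726860954)
red (array([0.51568988, 0.27916249]), 622.5, 817.4110050937161)
```

View pics/w3.png

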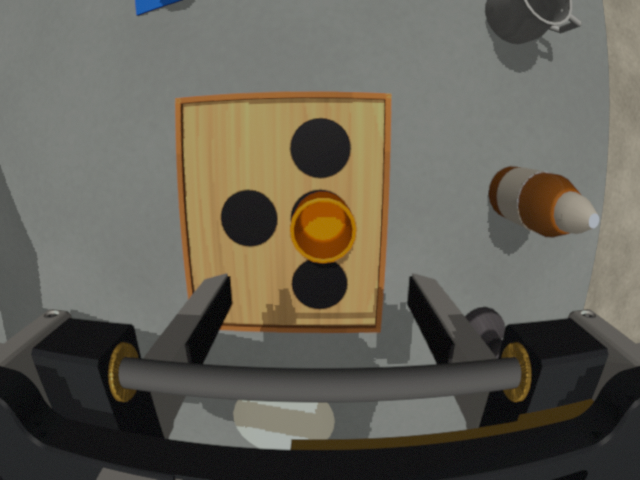

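View pics/top1.png

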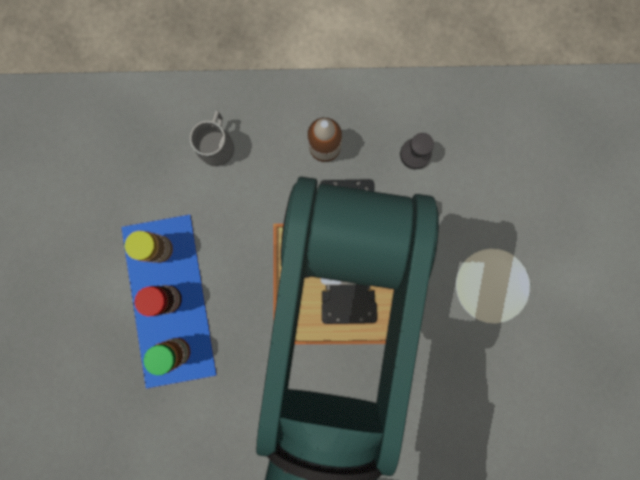

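All three jars stand on the mat and the cup is free; its rim is at (324,229), so about (0.5825,-0.042). Descend and grip it.

>>> {"api": "play_rows", "payload": {
  "rows": [
    {"linear": [-0.1,0.2,2.6],"spin": 0},
    {"linear": [0,0,3],"spin": 0},
    {"linear": [0,0,3],"spin": 0},
    {"linear": [0,0,3],"spin": 0},
    {"linear": [0,0,2.6],"spin": 0},
    {"linear": [0,0,1.8],"spin": 0},
    {"linear": [0,0,1.2],"spin": 0},
    {"linear": [0,0,0.6],"spin": 0},
    {"linear": [0,0,0],"spin": 0}
  ]
}}

```text
time: 26.28
tool_pos: [0.5818, -0.0404, 0.04]
ee_rot: [-3.139, -0.001, 1.572]
wrist_force: [-0.3, -0.3, -0.3]
width: 0.0938
```

>>> {"api": "play_rows", "payload": {
  "rows": [
    {"linear": [0,0,0],"spin": 0},
    {"linear": [0,0,0],"spin": 0},
    {"linear": [0,0,0],"spin": 0},
    {"linear": [0,0,0],"spin": 0},
    {"linear": [0,0,0],"spin": 0},
    {"linear": [0,0,0],"spin": 0},
    {"linear": [0,0,0],"spin": 0},
    {"linear": [0,0,0],"spin": 0},
    {"linear": [0,0,0],"spin": 0},
    {"linear": [0,0,0],"spin": 0}
  ],
  "claw": 4.5
}}

```text
time: 27.12
tool_pos: [0.5828, -0.0415, 0.0418]
ee_rot: [3.141, 0.0, 1.571]
wrist_force: [-1.6, -0.2, 5.1]
width: 0.0601
```

```bash
python3 - <<'E'
from h import *
# pads from w3 and saved pose
p=eyes.snapshot('wrist'); p['o']=dict(tool_pos=np.array([.58002,-.04096,.21774]),ee_rot=np.array([-3.13924,-.00114,1.56885]))
f=cv2.imread('pics/w3.png'); m=(f.max(2)<45)
n,l,st,c=cv2.connectedComponentsWithStats(m.astype(np.uint8))
for name,(u,v),g in(('front',(249,218),[.505,-.045]),('left',(320,148),[.58,.03])):
    print(name,cyl(p,l==l[v,u],.005,.0051,.031,.031,g))
E
```

```text
front (array([ 0.50457704, -0.04402695]), 2265.0, 2570.916946942103)
left (array([0.58046887, 0.02852269]), 2555.0, 2909.2312723560026)
```

>>> {"api": "play_rows", "payload": {
  "rows": [
    {"linear": [0,0,-0.4],"spin": 0},
    {"linear": [0,0,-1],"spin": 0},
    {"linear": [0,0,-2],"spin": 0},
    {"linear": [0,0,-2.4],"spin": 0},
    {"linear": [0,0,-2.2],"spin": 0},
    {"linear": [0,0,-1.4],"spin": 0},
    {"linear": [0,0,-0.6],"spin": 0},
    {"linear": [0,0,0],"spin": 0},
    {"linear": [0,0,0],"spin": 0}
  ]
}}

```text
time: 27.92
tool_pos: [0.5822, -0.0413, 0.1403]
ee_rot: [-3.141, -0.0, 1.571]
wrist_force: [-0.3, 0.9, -2.7]
width: 0.0602
```

>>> {"api": "play_rows", "payload": {
  "rows": [
    {"linear": [-1,-0.15,0],"spin": 0},
    {"linear": [-2.3,-0.4,0],"spin": 0},
    {"linear": [-3.2,-0.6,0],"spin": 0},
    {"linear": [-3.3,-0.65,0],"spin": 0},
    {"linear": [-3.3,-0.65,0],"spin": 0},
    {"linear": [-3.3,-0.65,0],"spin": 0},
    {"linear": [-3.3,-0.65,0],"spin": 0},
    {"linear": [-3.2,-0.6,0],"spin": 0},
    {"linear": [-2.4,-0.5,0],"spin": 0},
    {"linear": [-1.4,-0.2,0],"spin": 0},
    {"linear": [-0.65,-0.1,0],"spin": 0},
    {"linear": [0,0,0],"spin": 0}
  ]
}}

```text
time: 28.92
tool_pos: [0.5303, -0.3158, 0.1397]
ee_rot: [-3.14, -0.001, 1.569]
wrist_force: [0.2, 0.8, -2.3]
width: 0.0602
```

>>> {"api": "play_rows", "payload": {
  "rows": [
    {"linear": [0,0,0],"spin": 0},
    {"linear": [0,0,0],"spin": 0}
  ]
}}

```text
time: 29.08
tool_pos: [0.5314, -0.3134, 0.1408]
ee_rot: [-3.141, -0.001, 1.573]
wrist_force: [0.4, 0.9, -1.1]
width: 0.0598
```

```bash
python3 - <<'E'
from h import *
p=wrist(); save(p,'w4'); print(p['o']['tool_pos'],p['o']['ee_rot'])
H,S,V=hsv(p); m=blob((S<45)&(V>105)); 
for d in finder.silhouettes(p,'saucer')[:1]: print(d['conf'],d['box'],cyl(p,d['pixels'],.01,.012,.066,.068,[.53,-.315]))
for d in finder.silhouettes(p,'cup')[:1]: print(d['conf'],d['box'])
print('expected rim',proj(p,np.r_[p['o']['tool_pos'][:2],p['o']['tool_pos'][2]+.023]))
E
```

```text
[ 0.5314109  -0.31337161  0.14078021] [-3.14136871e+00 -1.19930664e-03  1.57252297e+00]
0.63 [321.9, 219.9, 161.6, 128.4] (array([ 0.53107383, -0.3070091 ]), 17380.0, 20545.756795608904)
0.88 [320.8, 301.6, 136.3, 132.5]
expected rim [np.float64(319.366227889612), np.float64(323.8624916128537)]
```

View pics/w4.png

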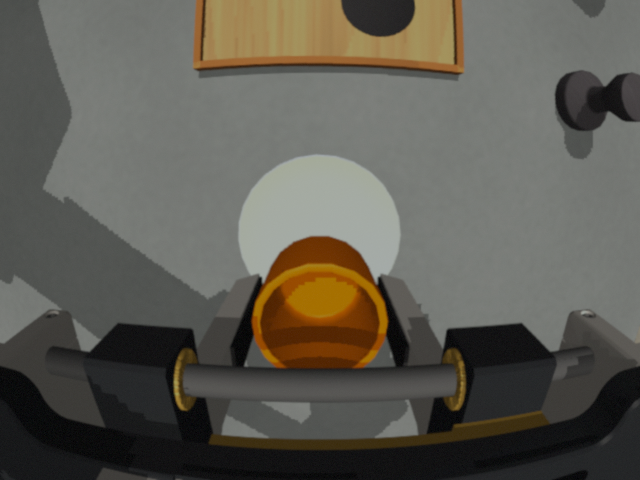

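```bash
python3 - <<'E'
from h import *
p=wrist(); print(p['o']['tool_pos'])
for y in(-.312,-.315,-.318): print(y,[np.round(proj(p,[.5312+a,y+b,.012]),1) for a,b in((0,.068),(-.068,0),(.068,0))])
t=np.linspace(0,6.28,40); x,y,z=p['o']['tool_pos']
for dy in(0,.002):
  q=np.array([proj(p,[x+.03*np.cos(k),y+dy+.03*np.sin(k),z+.0235]) for k in t]); print(dy,q.min(0),q.max(0))
E
```

```text
[ 0.53153877 -0.31355129  0.14121189]
-0.312 [array([319. , 149.6]), array([237.3, 233.2]), array([400.4, 233.4])]
-0.315 [array([319. , 153.4]), array([237.5, 236.7]), array([400.2, 236.9])]
-0.318 [array([319. , 157.2]), array([237.6, 240.1]), array([400. , 240.4])]
0 [250.59784003 258.86388902] [387.97190224 379.57304227]
0.002 [250.27362234 254.14551139] [388.31702292 376.21890708]
```

>>> {"api": "play_rows", "payload": {
  "rows": [
    {"linear": [-0.2,0,1],"spin": 0},
    {"linear": [0,0,2],"spin": 0},
    {"linear": [0,0,2.2],"spin": 0},
    {"linear": [0,0,2],"spin": 0},
    {"linear": [0,0,1.2],"spin": 0},
    {"linear": [0,0,0.6],"spin": 0},
    {"linear": [0,0,0.4],"spin": 0},
    {"linear": [0,0,0.2],"spin": 0},
    {"linear": [0,0,0],"spin": 0},
    {"linear": [0,0,0],"spin": 0},
    {"linear": [0,0,0],"spin": 0}
  ]
}}

```text
time: 30.2
tool_pos: [0.5318, -0.3174, 0.0464]
ee_rot: [3.14, 0.001, 1.571]
wrist_force: [0.0, -0.4, -1.7]
width: 0.0599
```

>>> {"api": "play_rows", "payload": {
  "rows": [
    {"linear": [0,0,0.1],"spin": 0},
    {"linear": [0,0,0.1],"spin": 0},
    {"linear": [0,0,0],"spin": 0},
    {"linear": [0,0,0],"spin": 0}
  ]
}}

```text
time: 30.53
tool_pos: [0.531, -0.3169, 0.043]
ee_rot: [-3.142, -0.0, 1.571]
wrist_force: [0.6, -0.1, -2.2]
width: 0.0603
```

>>> {"api": "play_rows", "payload": {
  "rows": [
    {"linear": [0.15,0,0],"spin": 0},
    {"linear": [0,0,0.05],"spin": 0},
    {"linear": [0,0,0.05],"spin": 0},
    {"linear": [0,0,0],"spin": 0},
    {"linear": [0,0,0],"spin": 0}
  ]
}}

```text
time: 30.95
tool_pos: [0.5311, -0.3152, 0.0429]
ee_rot: [3.141, -0.0, 1.571]
wrist_force: [-2.3, 2.0, 3.8]
width: 0.0604
```

>>> {"api": "play_rows", "payload": {
  "rows": [
    {"linear": [0,0,0.05],"spin": 0},
    {"linear": [0,0,0],"spin": 0},
    {"linear": [0,0,0],"spin": 0}
  ]
}}

```text
time: 31.2
tool_pos: [0.5311, -0.3153, 0.0429]
ee_rot: [3.141, -0.0, 1.571]
wrist_force: [-3.4, 2.8, 6.2]
width: 0.0602
```

>>> {"api": "play_rows", "payload": {
  "rows": [
    {"linear": [0,0,0],"spin": 0},
    {"linear": [0,0,0],"spin": 0},
    {"linear": [0,0,0],"spin": 0},
    {"linear": [0,0,0],"spin": 0},
    {"linear": [0,0,0],"spin": 0},
    {"linear": [0,0,-1],"spin": 0},
    {"linear": [0,0,-2.4],"spin": 0},
    {"linear": [0,0,-3.5],"spin": 0},
    {"linear": [0,0,-3.8],"spin": 0},
    {"linear": [0,0,-3.8],"spin": 0},
    {"linear": [0,0,-2.2],"spin": 0},
    {"linear": [0,0,-1],"spin": 0}
  ],
  "claw": 9.4
}}

```text
time: 32.2
tool_pos: [0.5326, -0.3165, 0.2251]
ee_rot: [3.134, 0.006, 1.571]
wrist_force: [0.1, 0.2, 0.7]
width: 0.0942
```

>>> {"api": "play_rows", "payload": {
  "rows": [
    {"linear": [0,0,0],"spin": 0},
    {"linear": [0,0,0],"spin": 0}
  ]
}}

```text
time: 32.37
tool_pos: [0.5308, -0.3153, 0.2179]
ee_rot: [-3.141, -0.0, 1.571]
wrist_force: [-0.3, -0.1, -0.3]
width: 0.094
```

```bash
python3 - <<'E'
from h import *
p=wrist(); save(p,'w5'); print(p['o']['tool_pos'],p['o']['ee_rot'])
d=finder.silhouettes(p,'cup')[0]; print(d['conf'],d['box'],cyl(p,d['pixels'],.006,.066,.024,.03,[.53,-.315]))
H,S,V=hsv(p); m=blob(d['pixels']|(S<45)&(V>120)); 
d=finder.silhouettes(p,'saucer')[0]; print(d['conf'],d['box'])
t=np.linspace(0,6.28,40); q=np.array([proj(p,[.531+.068*np.cos(k),-.315+.068*np.sin(k),.012]) for k in t]); print(q.min(0),q.max(0))
E
```

```text
[ 0.53084435 -0.31529223  0.21791827] [-3.14111039e+00 -4.31487412e-04  1.57076487e+00]
0.66 [321.7, 228.8, 65.2, 70.7] (array([ 0.53103623, -0.31498384]), 3719.0, 3583.6451963388827)
0.85 [321.4, 214.9, 128.1, 126.5]
[253.64116623 148.98989561] [385.39170218 278.04521741]
```

View pics/w5.png

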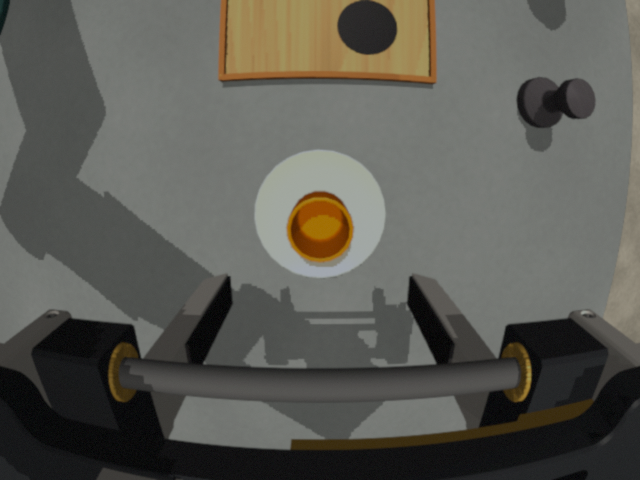

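The cup (321,229) stands upright, centred on the saucer (321,215 at rim height). Now for the return of the jars, red first.

>>> {"api": "play_rows", "payload": {
  "rows": [
    {"linear": [2,0,0],"spin": 0},
    {"linear": [4,-0.1,0],"spin": 0},
    {"linear": [4,-0.1,0],"spin": 0},
    {"linear": [4,-0.1,0],"spin": 0},
    {"linear": [4,-0.1,0],"spin": 0},
    {"linear": [4,-0.1,0],"spin": 0},
    {"linear": [4,-0.1,0],"spin": 0},
    {"linear": [4,-0.1,0],"spin": 0},
    {"linear": [4,-0.1,0],"spin": 0},
    {"linear": [4,-0.1,0],"spin": 0},
    {"linear": [4,-0.1,0],"spin": 0},
    {"linear": [4,-0.1,0],"spin": 0}
  ],
  "claw": 7
}}

```text
time: 33.52
tool_pos: [0.5187, 0.1464, 0.2164]
ee_rot: [-3.138, 0.001, 1.571]
wrist_force: [0.7, -0.7, -0.2]
width: 0.0703
```

>>> {"api": "play_rows", "payload": {
  "rows": [
    {"linear": [4,-0.2,0],"spin": 0},
    {"linear": [4,-0.2,0],"spin": 0},
    {"linear": [3,-0.1,0],"spin": 0},
    {"linear": [1.8,0,0],"spin": 0},
    {"linear": [0.6,0,0],"spin": 0},
    {"linear": [0,0,0],"spin": 0},
    {"linear": [0,0,0],"spin": 0},
    {"linear": [0,0,0],"spin": 0}
  ]
}}

```text
time: 34.18
tool_pos: [0.5151, 0.2771, 0.218]
ee_rot: [-3.141, 0.001, 1.569]
wrist_force: [-0.5, -0.4, -0.1]
width: 0.0701
```

```bash
python3 - <<'E'
from h import *
p=wrist(); print(p['o']['tool_pos'],p['o']['ee_rot'])
for n,g in (('green',[.42,.263]),('yellow',[.607,.294]),('red',[.514,.279])):
    print(n,cyl(p,capmask(p,n),.092,.114,.0245,.0245,g))
E
```

```text
[0.51509505 0.27711471 0.21796417] [-3.14058319e+00  1.03953034e-03  1.56918248e+00]
green (array([0.41912864, 0.26289242]), 2825.5, 3139.1099982138257)
yellow (array([0.60967829, 0.29543358]), 2696.0, 3300.360069942428)
red (array([0.5150919, 0.2796457]), 3120.0, 3430.980434771627)
```

>>> {"api": "play_rows", "payload": {
  "rows": [
    {"linear": [0.1,0,2.6],"spin": 0},
    {"linear": [0,0,2.6],"spin": 0},
    {"linear": [0,0,2.6],"spin": 0},
    {"linear": [0,0,2.6],"spin": 0},
    {"linear": [0,0,2.6],"spin": 0},
    {"linear": [0,0,1.3],"spin": 0},
    {"linear": [0,0,0.8],"spin": 0},
    {"linear": [0,0,0.4],"spin": 0},
    {"linear": [0,0,0],"spin": 0}
  ]
}}

```text
time: 34.98
tool_pos: [0.5154, 0.2792, 0.0638]
ee_rot: [3.141, -0.0, 1.57]
wrist_force: [0.2, -0.1, 0.4]
width: 0.07
```

>>> {"api": "play_rows", "payload": {
  "rows": [
    {"linear": [0,0,0],"spin": 0},
    {"linear": [0,0,0],"spin": 0},
    {"linear": [0,0,0],"spin": 0},
    {"linear": [0,0,0],"spin": 0},
    {"linear": [0,0,0],"spin": 0},
    {"linear": [0,0,0],"spin": 0},
    {"linear": [0,0,0],"spin": 0},
    {"linear": [0,0,0],"spin": 0}
  ],
  "claw": 4
}}

```text
time: 35.65
tool_pos: [0.5155, 0.2801, 0.0652]
ee_rot: [3.14, -0.001, 1.571]
wrist_force: [-2.0, -0.1, 6.2]
width: 0.052
```

>>> {"api": "play_rows", "payload": {
  "rows": [
    {"linear": [0,0,-0.5],"spin": 0},
    {"linear": [0,0,-1],"spin": 0},
    {"linear": [0,0,-2],"spin": 0},
    {"linear": [0,0,-2.5],"spin": 0},
    {"linear": [0,0,-2.5],"spin": 0},
    {"linear": [0,0,-2.5],"spin": 0},
    {"linear": [0,0,-2.5],"spin": 0},
    {"linear": [0,0,-1.5],"spin": 0},
    {"linear": [0,0,-0.5],"spin": 0},
    {"linear": [0,0,0],"spin": 0},
    {"linear": [0,0,0],"spin": 0}
  ]
}}

```text
time: 36.57
tool_pos: [0.5147, 0.2794, 0.2175]
ee_rot: [-3.14, 0.001, 1.571]
wrist_force: [0.3, 0.2, -3.3]
width: 0.0515
```

>>> {"api": "play_rows", "payload": {
  "rows": [
    {"linear": [-1.2,0.2,0],"spin": 0},
    {"linear": [-3,0.5,0],"spin": 0},
    {"linear": [-3.8,0.6,0],"spin": 0},
    {"linear": [-4,0.7,0],"spin": 0},
    {"linear": [-4,0.7,0],"spin": 0},
    {"linear": [-4,0.7,0],"spin": 0},
    {"linear": [-4,0.7,0],"spin": 0},
    {"linear": [-4,0.7,0],"spin": 0},
    {"linear": [-4,0.6,0],"spin": 0},
    {"linear": [-3.8,0.6,0],"spin": 0},
    {"linear": [-2.5,0.3,0],"spin": 0},
    {"linear": [-1.3,0.1,0],"spin": 0}
  ]
}}

```text
time: 37.57
tool_pos: [0.5778, -0.1207, 0.216]
ee_rot: [-3.137, 0.0, 1.566]
wrist_force: [-0.1, 0.0, -2.9]
width: 0.0516
```

>>> {"api": "play_rows", "payload": {
  "rows": [
    {"linear": [0,0,0],"spin": 0},
    {"linear": [0,0,0],"spin": 0},
    {"linear": [0,0,0],"spin": 0},
    {"linear": [0,0,0],"spin": 0},
    {"linear": [0,0,0],"spin": 0}
  ]
}}

```text
time: 37.98
tool_pos: [0.579, -0.1146, 0.2188]
ee_rot: [3.141, -0.0, 1.573]
wrist_force: [0.3, 0.7, -2.0]
width: 0.0518
```

>>> {"api": "play_rows", "payload": {
  "rows": [
    {"linear": [0,0,1],"spin": 0},
    {"linear": [0,0,2.5],"spin": 0},
    {"linear": [0,0,3],"spin": 0},
    {"linear": [0,0,3],"spin": 0},
    {"linear": [0,0,2.5],"spin": 0},
    {"linear": [0,0,1.2],"spin": 0},
    {"linear": [0,0,0.8],"spin": 0},
    {"linear": [0,0,0.4],"spin": 0},
    {"linear": [0,0,0.3],"spin": 0},
    {"linear": [0,0,0.2],"spin": 0},
    {"linear": [0,0,0],"spin": 0},
    {"linear": [0,0,0],"spin": 0}
  ]
}}

```text
time: 38.98
tool_pos: [0.5799, -0.1166, 0.0709]
ee_rot: [3.139, 0.001, 1.571]
wrist_force: [-0.7, -0.5, -3.0]
width: 0.0516
```

>>> {"api": "play_rows", "payload": {
  "rows": [
    {"linear": [0,0,0.2],"spin": 0},
    {"linear": [0,0,0.15],"spin": 0},
    {"linear": [0,0,0.1],"spin": 0},
    {"linear": [0,0,0],"spin": 0},
    {"linear": [0,0,0],"spin": 0}
  ]
}}

```text
time: 39.4
tool_pos: [0.5794, -0.1166, 0.0662]
ee_rot: [3.14, 0.0, 1.571]
wrist_force: [-1.5, -0.3, 4.3]
width: 0.0517
```

>>> {"api": "play_rows", "payload": {
  "rows": [
    {"linear": [0,0,0.08],"spin": 0},
    {"linear": [0,0,0],"spin": 0},
    {"linear": [0,0,0],"spin": 0}
  ]
}}

```text
time: 39.65
tool_pos: [0.5794, -0.1166, 0.0662]
ee_rot: [3.14, 0.001, 1.571]
wrist_force: [-2.7, 0.2, 7.2]
width: 0.0516
```

>>> {"api": "play_rows", "payload": {
  "rows": [
    {"linear": [0,0,0],"spin": 0},
    {"linear": [0,0,0],"spin": 0},
    {"linear": [0,0,0],"spin": 0},
    {"linear": [0,0,0],"spin": 0},
    {"linear": [0,0,0],"spin": 0},
    {"linear": [0,0,-1],"spin": 0},
    {"linear": [0,0,-2],"spin": 0},
    {"linear": [0,0,-3],"spin": 0},
    {"linear": [0,0,-3.5],"spin": 0},
    {"linear": [0,0,-3.4],"spin": 0},
    {"linear": [0,0,-2],"spin": 0},
    {"linear": [0,0,-0.5],"spin": 0}
  ],
  "claw": 7
}}

```text
time: 40.65
tool_pos: [0.5811, -0.117, 0.2249]
ee_rot: [3.131, 0.003, 1.571]
wrist_force: [0.6, 0.7, 0.5]
width: 0.0703
```

>>> {"api": "play_rows", "payload": {
  "rows": [
    {"linear": [2,0.2,0],"spin": 0},
    {"linear": [4,0.3,0],"spin": 0},
    {"linear": [4,0.3,0],"spin": 0},
    {"linear": [4,0.3,0],"spin": 0},
    {"linear": [4,0.3,0],"spin": 0},
    {"linear": [4,0.3,0],"spin": 0},
    {"linear": [4,0.3,0],"spin": 0},
    {"linear": [4,0.3,0],"spin": 0},
    {"linear": [4,0.3,0],"spin": 0},
    {"linear": [4,0.3,0],"spin": 0},
    {"linear": [2.2,0,0],"spin": 0},
    {"linear": [1,0,0],"spin": 0}
  ]
}}

```text
time: 41.65
tool_pos: [0.6067, 0.2992, 0.216]
ee_rot: [-3.138, 0.0, 1.575]
wrist_force: [0.4, 0.2, -0.6]
width: 0.07
```

>>> {"api": "play_rows", "payload": {
  "rows": [
    {"linear": [0,0,0],"spin": 0},
    {"linear": [0,0,0],"spin": 0},
    {"linear": [0,0,0],"spin": 0},
    {"linear": [0,0,0],"spin": 0}
  ]
}}

```text
time: 41.98
tool_pos: [0.6084, 0.2936, 0.2185]
ee_rot: [3.141, 0.0, 1.568]
wrist_force: [0.4, -1.1, 0.5]
width: 0.0697
```

```bash
python3 - <<'E'
from h import *
p=wrist(); save(p,'w6'); print(p['o']['tool_pos'],p['o']['ee_rot'])
for n,g in (('green',[.42,.263]),('yellow',[.607,.294])):
    print(n,cyl(p,capmask(p,n),.092,.114,.0245,.0245,g))
t=eyes.snapshot('top'); print(cyl(t,capmask(t,'red'),.093,.115,.0245,.0245,[.58,-.116]))
E
```

```text
[0.60838519 0.29360737 0.2185277 ] [3.14139145e+00 4.31308217e-04 1.56836472e+00]
green (array([0.41870453, 0.26293889]), 2185.0, 2460.943675649818)
yellow (array([0.60741096, 0.29562549]), 2950.0, 3415.357888520928)
(array([ 0.57941602, -0.11709993]), 642.0, 730.7123480974697)
```

>>> {"api": "play_rows", "payload": {
  "rows": [
    {"linear": [0,-0.05,2.6],"spin": 0},
    {"linear": [0,0,2.6],"spin": 0},
    {"linear": [0,0,2.6],"spin": 0},
    {"linear": [0,0,2.6],"spin": 0},
    {"linear": [0,0,2.6],"spin": 0},
    {"linear": [0,0,1.3],"spin": 0},
    {"linear": [0,0,0.8],"spin": 0},
    {"linear": [0,0,0.4],"spin": 0},
    {"linear": [0,0,0],"spin": 0}
  ]
}}

```text
time: 42.83
tool_pos: [0.6078, 0.2954, 0.0635]
ee_rot: [3.141, -0.0, 1.57]
wrist_force: [0.2, 0.2, -0.1]
width: 0.07
```

>>> {"api": "play_rows", "payload": {
  "rows": [
    {"linear": [0,0,0],"spin": 0},
    {"linear": [0,0,0],"spin": 0},
    {"linear": [0,0,0],"spin": 0},
    {"linear": [0,0,0],"spin": 0},
    {"linear": [0,0,0],"spin": 0},
    {"linear": [0,0,0],"spin": 0},
    {"linear": [0,0,0],"spin": 0},
    {"linear": [0,0,0],"spin": 0}
  ],
  "claw": 4
}}

```text
time: 43.5
tool_pos: [0.608, 0.296, 0.0651]
ee_rot: [3.14, -0.001, 1.571]
wrist_force: [-1.8, 0.2, 6.2]
width: 0.0514
```

>>> {"api": "play_rows", "payload": {
  "rows": [
    {"linear": [0,0,-0.5],"spin": 0},
    {"linear": [0,0,-1],"spin": 0},
    {"linear": [0,0,-2],"spin": 0},
    {"linear": [0,0,-2.5],"spin": 0},
    {"linear": [0,0,-2.5],"spin": 0},
    {"linear": [0,0,-2.5],"spin": 0},
    {"linear": [0,0,-2.5],"spin": 0},
    {"linear": [0,0,-1.5],"spin": 0},
    {"linear": [0,0,-0.5],"spin": 0},
    {"linear": [0,0,0],"spin": 0},
    {"linear": [0,0,0],"spin": 0}
  ]
}}

```text
time: 44.42
tool_pos: [0.6072, 0.2954, 0.2171]
ee_rot: [-3.14, 0.001, 1.571]
wrist_force: [-1.0, -1.1, -3.6]
width: 0.0512
```

>>> {"api": "play_rows", "payload": {
  "rows": [
    {"linear": [-1,-0.1,0],"spin": 0},
    {"linear": [-2.5,-0.2,0],"spin": 0},
    {"linear": [-3.3,-0.3,0],"spin": 0},
    {"linear": [-3.3,-0.4,0],"spin": 0},
    {"linear": [-3.3,-0.4,0],"spin": 0},
    {"linear": [-3.3,-0.4,0],"spin": 0},
    {"linear": [-3.3,-0.4,0],"spin": 0},
    {"linear": [-3.0,-0.4,0],"spin": 0},
    {"linear": [-2.2,-0.2,0],"spin": 0},
    {"linear": [-1,0,0],"spin": 0},
    {"linear": [-0.4,0,0],"spin": 0},
    {"linear": [0,0,0],"spin": 0}
  ]
}}

```text
time: 45.42
tool_pos: [0.5791, 0.0291, 0.2172]
ee_rot: [-3.14, -0.001, 1.57]
wrist_force: [-0.1, 0.1, -1.7]
width: 0.0516
```

>>> {"api": "play_rows", "payload": {
  "rows": [
    {"linear": [0,0,0],"spin": 0},
    {"linear": [0,0,0],"spin": 0},
    {"linear": [0,0,0],"spin": 0}
  ]
}}

```text
time: 45.67
tool_pos: [0.5796, 0.031, 0.2181]
ee_rot: [-3.141, -0.0, 1.573]
wrist_force: [0.2, 0.6, -1.9]
width: 0.0521
```

>>> {"api": "play_rows", "payload": {
  "rows": [
    {"linear": [0,0,1],"spin": 0},
    {"linear": [0,0,2.5],"spin": 0},
    {"linear": [0,0,3],"spin": 0},
    {"linear": [0,0,3],"spin": 0},
    {"linear": [0,0,2.5],"spin": 0},
    {"linear": [0,0,1.2],"spin": 0},
    {"linear": [0,0,0.8],"spin": 0},
    {"linear": [0,0,0.4],"spin": 0},
    {"linear": [0,0,0.3],"spin": 0},
    {"linear": [0,0,0.2],"spin": 0},
    {"linear": [0,0,0],"spin": 0},
    {"linear": [0,0,0],"spin": 0}
  ]
}}

```text
time: 46.67
tool_pos: [0.5804, 0.0296, 0.0706]
ee_rot: [3.139, 0.0, 1.571]
wrist_force: [-0.0, -0.6, -2.4]
width: 0.0516
```

>>> {"api": "play_rows", "payload": {
  "rows": [
    {"linear": [0,0,0.2],"spin": 0},
    {"linear": [0,0,0.15],"spin": 0},
    {"linear": [0,0,0.1],"spin": 0},
    {"linear": [0,0,0],"spin": 0},
    {"linear": [0,0,0],"spin": 0}
  ]
}}

```text
time: 47.08
tool_pos: [0.58, 0.0295, 0.0661]
ee_rot: [3.14, 0.0, 1.571]
wrist_force: [-1.7, -0.4, 4.2]
width: 0.0516
```

>>> {"api": "play_rows", "payload": {
  "rows": [
    {"linear": [0,0,0],"spin": 0},
    {"linear": [0,0,0],"spin": 0},
    {"linear": [0,0,0],"spin": 0},
    {"linear": [0,0,0],"spin": 0},
    {"linear": [0,0,0],"spin": 0},
    {"linear": [0,0,-1],"spin": 0},
    {"linear": [0,0,-2],"spin": 0},
    {"linear": [0,0,-3],"spin": 0},
    {"linear": [0,0,-3.5],"spin": 0},
    {"linear": [0,0,-3.4],"spin": 0},
    {"linear": [0,0,-2],"spin": 0},
    {"linear": [0,0,-0.5],"spin": 0}
  ],
  "claw": 7
}}

```text
time: 48.08
tool_pos: [0.5817, 0.0295, 0.2253]
ee_rot: [3.131, 0.0, 1.571]
wrist_force: [-0.0, 0.4, 0.9]
width: 0.0703
```

>>> {"api": "play_rows", "payload": {
  "rows": [
    {"linear": [1.5,-1,0],"spin": 0},
    {"linear": [3,-2,0],"spin": 0},
    {"linear": [3,-2.1,0],"spin": 0},
    {"linear": [3,-2.1,0],"spin": 0},
    {"linear": [3,-2.1,0],"spin": 0},
    {"linear": [3,-2.1,0],"spin": 0},
    {"linear": [3,-2.1,0],"spin": 0},
    {"linear": [2.4,-1.5,0],"spin": 0},
    {"linear": [1.4,-1,0],"spin": 0},
    {"linear": [0,0,0],"spin": 0},
    {"linear": [0,0,0],"spin": 0},
    {"linear": [0,0,0],"spin": 0}
  ]
}}

```text
time: 49.08
tool_pos: [0.4196, 0.2619, 0.218]
ee_rot: [-3.141, 0.001, 1.57]
wrist_force: [0.2, -0.5, -0.2]
width: 0.0699
```

```bash
python3 - <<'E'
from h import *
p=wrist(); print(p['o']['tool_pos'],p['o']['ee_rot'])
print(cyl(p,capmask(p,'green'),.092,.114,.0245,.0245,[.42,.263]))
t=eyes.snapshot('top')
for n,g in (('red',[.58,-.116]),('yellow',[.58,.03])): print(n,cyl(t,capmask(t,n),.093,.115,.0245,.0245,g))
E
```

```text
[0.41963736 0.26193216 0.21802903] [-3.14078066e+00  1.09676406e-03  1.57047889e+00]
(array([0.41971767, 0.26295976]), 3121.0, 3423.9685830450617)
red (array([ 0.57941084, -0.11715509]), 641.0, 730.7362631785218)
yellow (array([0.58045845, 0.02915678]), 630.5, 707.0350702849682)
```

>>> {"api": "play_rows", "payload": {
  "rows": [
    {"linear": [0.05,0,2.6],"spin": 0},
    {"linear": [0,0,2.6],"spin": 0},
    {"linear": [0,0,2.6],"spin": 0},
    {"linear": [0,0,2.6],"spin": 0},
    {"linear": [0,0,2.6],"spin": 0},
    {"linear": [0,0,1.3],"spin": 0},
    {"linear": [0,0,0.8],"spin": 0},
    {"linear": [0,0,0.4],"spin": 0},
    {"linear": [0,0,0],"spin": 0}
  ]
}}

```text
time: 49.93
tool_pos: [0.4198, 0.2625, 0.0633]
ee_rot: [-3.141, 0.0, 1.57]
wrist_force: [0.6, 0.2, 0.6]
width: 0.0701
```

>>> {"api": "play_rows", "payload": {
  "rows": [
    {"linear": [0,0,0],"spin": 0},
    {"linear": [0,0,0],"spin": 0},
    {"linear": [0,0,0],"spin": 0},
    {"linear": [0,0,0],"spin": 0},
    {"linear": [0,0,0],"spin": 0},
    {"linear": [0,0,0],"spin": 0},
    {"linear": [0,0,0],"spin": 0},
    {"linear": [0,0,0],"spin": 0}
  ],
  "claw": 4
}}

```text
time: 50.6
tool_pos: [0.4202, 0.2635, 0.0651]
ee_rot: [3.14, -0.001, 1.571]
wrist_force: [-1.7, 0.3, 5.1]
width: 0.0519
```

>>> {"api": "play_rows", "payload": {
  "rows": [
    {"linear": [0,0,-0.5],"spin": 0},
    {"linear": [0,0,-1],"spin": 0},
    {"linear": [0,0,-2],"spin": 0},
    {"linear": [0,0,-2.5],"spin": 0},
    {"linear": [0,0,-2.5],"spin": 0},
    {"linear": [0,0,-2.5],"spin": 0},
    {"linear": [0,0,-2.5],"spin": 0},
    {"linear": [0,0,-1.5],"spin": 0},
    {"linear": [0,0,-0.5],"spin": 0},
    {"linear": [0,0,0],"spin": 0},
    {"linear": [0,0,0],"spin": 0}
  ]
}}

```text
time: 51.52
tool_pos: [0.4191, 0.2629, 0.2178]
ee_rot: [-3.14, 0.001, 1.571]
wrist_force: [-1.4, -0.9, -2.3]
width: 0.0515
```

>>> {"api": "play_rows", "payload": {
  "rows": [
    {"linear": [-1.2,0.3,0],"spin": 0},
    {"linear": [-2.8,0.8,0],"spin": 0},
    {"linear": [-3.3,0.9,0],"spin": 0},
    {"linear": [-3.3,0.9,0],"spin": 0},
    {"linear": [-3.3,0.9,0],"spin": 0},
    {"linear": [-3.3,0.9,0],"spin": 0},
    {"linear": [-3.3,0.9,0],"spin": 0},
    {"linear": [-3.3,0.9,0],"spin": 0},
    {"linear": [-3.3,0.9,0],"spin": 0},
    {"linear": [-2.4,0.7,0],"spin": 0},
    {"linear": [-1.3,0.35,0],"spin": 0},
    {"linear": [0,0,0],"spin": 0}
  ]
}}

```text
time: 52.52
tool_pos: [0.5035, -0.0478, 0.2169]
ee_rot: [-3.138, 0.0, 1.566]
wrist_force: [0.4, 0.4, -1.7]
width: 0.0517
```

>>> {"api": "play_rows", "payload": {
  "rows": [
    {"linear": [0,0,0],"spin": 0},
    {"linear": [0,0,0],"spin": 0},
    {"linear": [0,0,0],"spin": 0}
  ]
}}

```text
time: 52.77
tool_pos: [0.5036, -0.0436, 0.2185]
ee_rot: [-3.141, -0.001, 1.573]
wrist_force: [-0.4, 0.3, -0.9]
width: 0.0515
```

>>> {"api": "play_rows", "payload": {
  "rows": [
    {"linear": [0,0,1],"spin": 0},
    {"linear": [0,0,2.5],"spin": 0},
    {"linear": [0,0,3],"spin": 0},
    {"linear": [0,0,3],"spin": 0},
    {"linear": [0,0,2.5],"spin": 0},
    {"linear": [0,0,1.2],"spin": 0},
    {"linear": [0,0,0.8],"spin": 0},
    {"linear": [0,0,0.4],"spin": 0},
    {"linear": [0,0,0.3],"spin": 0},
    {"linear": [0,0,0.2],"spin": 0},
    {"linear": [0,0,0],"spin": 0},
    {"linear": [0,0,0],"spin": 0}
  ]
}}

```text
time: 53.77
tool_pos: [0.5049, -0.0451, 0.071]
ee_rot: [3.139, 0.0, 1.571]
wrist_force: [1.1, 0.0, -1.9]
width: 0.0516
```

>>> {"api": "play_rows", "payload": {
  "rows": [
    {"linear": [0,0,0.2],"spin": 0},
    {"linear": [0,0,0.15],"spin": 0},
    {"linear": [0,0,0.1],"spin": 0},
    {"linear": [0,0,0],"spin": 0},
    {"linear": [0,0,0],"spin": 0}
  ]
}}

```text
time: 54.18
tool_pos: [0.5043, -0.045, 0.0661]
ee_rot: [3.141, 0.0, 1.571]
wrist_force: [-1.9, 0.2, 2.9]
width: 0.0518
```

Release, lift, and back off over the free area for a final look.

>>> {"api": "play_rows", "payload": {
  "rows": [
    {"linear": [0,0,0],"spin": 0},
    {"linear": [0,0,0],"spin": 0},
    {"linear": [0,0,0],"spin": 0},
    {"linear": [0,0,0],"spin": 0},
    {"linear": [0,0,0],"spin": 0},
    {"linear": [0,0,-1],"spin": 0},
    {"linear": [0,0,-2],"spin": 0},
    {"linear": [0,0,-3],"spin": 0},
    {"linear": [0,0,-3.5],"spin": 0},
    {"linear": [0,0,-3.4],"spin": 0},
    {"linear": [0,0,-2],"spin": 0},
    {"linear": [0,0,-0.5],"spin": 0}
  ],
  "claw": 8
}}

```text
time: 55.18
tool_pos: [0.5062, -0.0453, 0.2254]
ee_rot: [3.132, 0.002, 1.571]
wrist_force: [0.2, 0.0, 0.3]
width: 0.0799
```

>>> {"api": "play_rows", "payload": {
  "rows": [
    {"linear": [2,-1,0],"spin": 0},
    {"linear": [3.6,-1,0],"spin": 0},
    {"linear": [3.6,-1,0],"spin": 0},
    {"linear": [3.6,-1,0],"spin": 0},
    {"linear": [3.6,-1,0],"spin": 0},
    {"linear": [3.6,-1,0],"spin": 0},
    {"linear": [3.6,-1,0],"spin": 0},
    {"linear": [3.6,-1,0],"spin": 0},
    {"linear": [2,0,0],"spin": 0},
    {"linear": [0,0,0],"spin": 0},
    {"linear": [0,0,0],"spin": 0},
    {"linear": [0,0,0],"spin": 0}
  ]
}}

```text
time: 56.18
tool_pos: [0.4238, 0.2463, 0.2185]
ee_rot: [-3.14, 0.001, 1.571]
wrist_force: [-0.1, 0.4, 0.9]
width: 0.0798
```

```bash
python3 m0.py | grep -v '^(' ; python3 - <<'E'
from h import *
t=eyes.snapshot('top'); s=eyes.snapshot('side'); save(t,'top9'); save(s,'side9')
for n in('milk_jug','sauce_bottle','tamper'): print(n,np.round(finder.silhouettes(t,n)[0]['box']))
E
```

```text
green (array([ 0.50477012, -0.04535178]), 680.0, 720.5440242383629)
yellow (array([0.58050777, 0.02928104]), 625.5, 707.0739914453588)
red (array([ 0.57948545, -0.11718663]), 642.5, 730.694220025558)
mat ((0.5135053396224976, 0.2795279622077942), (0.2958109378814697, 0.1287214159965515), 9.438965797424316)
tray ((0.5403410792350769, -0.04552590847015381), (0.26080888509750366, 0.22138147056102753), 89.58989715576172)
saucer (array([ 0.53146302, -0.31459084]), 4482.0, 4394.2128029521555)
cup (array([ 0.53109591, -0.31067098]), 1110.0, 965.6340225441381)
th -0.4101028442382631
front [ 0.50534198 -0.04527539]
left [0.58086256 0.02718592]
right [ 0.57981755 -0.11881034]
back [ 0.58034005 -0.04581221]
milk_jug [213. 137.  42.  57.]
sauce_bottle [324. 140.  33.  49.]
tamper [416. 151.  33.  38.]
```

View pics/top9.png

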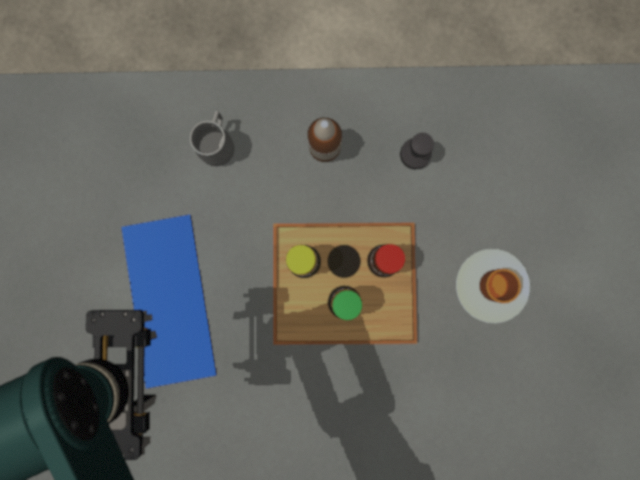

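View pics/side9.png

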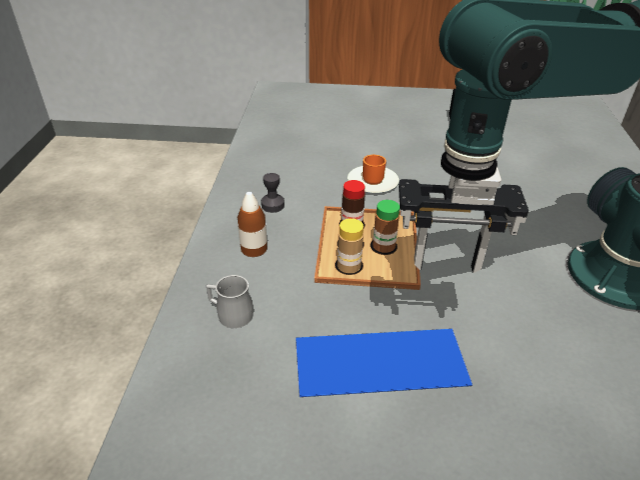

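The top and side views show everything upright: jars on their pads at (302,260), (390,259) and (347,303), cup on the saucer at (501,286), bystanders unmoved, gripper open and clear.

```bash
python3 -c "
from bench import robot
print(robot.close_job())"
```

```text
the job is handed in; nothing more can be done
None
```

The job is done and handed in at about 57 s of the 144 s allowed. I cleared the green, yellow and red jars onto the mat and put the cup on the saucer. Then each jar went back to the pad it came from: red right, yellow left, green front. No verdict was reported.

**Jars:** The last top-camera check put each jar within about 1.5 mm of where it started. They are also within about 2 mm of the pad centres worked out from the tray.

**Cup:** The close wrist view after release showed it upright at (0.531, -0.315), matching the measured saucer centre. The final top view read its y as -0.311, about 4 mm off. I put that down to the cup's visible side wall in that slanted view and did not correct for it.

**Everything else:** The milk jug, sauce bottle and tamper are where they were in the pictures. The gripper is open and touching nothing, and the largest force in the move reports was about 7 N.

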